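Put the pin tub away and latch the sewing drawer

TASK

Put the blue round tub with the white twist cap away: stand it upright in the front bay of the open orange-fronted drawer and let go, then push the drawer, without slamming it, fully home until it snaps into its detent, and after that turn the red wing knob on top of the unit clockwise as far as it goes, so that its arm bars the drawer. Leave the pencil cup, the stapler and the hole punch where they stand.

Things in the scene. Friction and masses are not known exactly. Their poses are not given: they have to be found in the camera images.
- unit: Fixed white drawer unit, 220 mm wide, 235 mm deep, 219 mm high. Origin on the desk, mid-width, in the plane of the drawer's face when closed; +x points into the unit, +y to its left as the robot sees it, z up. Drawer at the bottom, open cubby from 86 mm up, wooden board on top (see board_edge).
- board_edge (a point): Middle of the lower front edge of the top board, 205 mm above the desk, 45 mm in front of the closed drawer's face; board 330 mm wide, top at 219 mm. A gripper pointing straight down hits it before the drawer is home: push the last part reaching under it, the fingers slanting forward 30 to 45 degrees from vertical.
- drawer (a joint): How far the drawer stands open, m: 0 = fully home at its stop, at most 0.2; it slides along the unit's x, opening to -x; 155 to 180 mm at the start. Friction 1.5 N; a spring detent resists from about 17 to 5 mm open (up to 10 N altogether); inside about 4 mm it pulls the drawer in to 0.
- drawer_face (a point): Centre of the outer face of the drawer's flat orange front (192 mm wide, 14 mm thick, 12 to 82 mm above the desk; this point 47 mm up). Moves with the drawer; axes as the unit's. No handle: push on the face (a flat label frame, 70 mm wide, is on its upper half).
- bay (a point): Centre of the floor of the drawer's front bay, 18 mm above the desk, 68 mm behind the drawer's outer face; axes as the unit's. The bay reaches 54 mm before and 58 mm behind this point and 86 mm to either side. Above its floor the side walls rise 42 mm, the divider behind it 34 mm, the drawer's front 64 mm.
- tub: Round blue plastic tub, 56 mm diameter, with a white twist cap 53 mm diameter (ribbed); 50 mm high in all, the cap being the top 19 mm; about 0.12 kg. Origin at the centre of its underside, z up. Loose, stands on the desk at the left or the right of the drawer.
- latch (a joint): Latch angle j, rad: 0 to 0.25 at the start (arm towards the robot, clear of the drawer); grows clockwise seen from above to its stop at 1.4, where the arm lies across the closed drawer's face. Stays where left (friction 0.06 N m). The arm cannot pass while the drawer stands well open.
- knob_grip (a point): On the latch's upright axis, mid-height of its red wing knob, 246 mm up, near the right front corner of the top board. The wing is a bar 62 mm long, 15 thick, 226 to 260 mm above the desk. Axes turn with the latch: the wing's length points 1.4 - j anticlockwise (from above) of the unit's +y. A red arm on the same shaft, 27 to 45 mm up, points the same way, 78 mm long.
- cup: Turquoise pencil cup, 80 mm diameter, 100 mm high, pencils to 175 mm high; bystander. Origin at the centre of its underside.
- stapler: White stapler, 135 x 36 x 56 mm; bystander, at the left or right of the drawer (where the tub is not). Origin at the centre of its underside, length along its x.
- punch: Aluminium hole punch, 85 x 115 x 65 mm; bystander. Origin at the centre of its underside.
Mind the look-alikes: they are no part of the job. Of the things that look like the tub, take the one that is farthest from the robot's base at the start.

How it is judged:
By the outcome, as a careful person would: the job done as asked, in the order asked, and still so for the second after the job is handed in, with the robot touching nothing.
It also fails if it takes over 72 s, if anything falls off the work surface, if the arm or the gripper's body presses on something with over 40 N, if the wrist force passes 120 N, or if a joint passes its speed limit or range.

ROBOT

A 6-joint arm with a two-finger parallel gripper is mounted at the origin on the work surface. World frame = base frame: x ahead of the robot, y to its left, z up, the work surface at z = 0. Lengths are in m, angles in rad, forces in N, time in s.
With the tool pointing down it reaches from about 0.425 to 0.95 m from the base axis. Payload 14.7 kg.
Tool frame: the origin (TCP) lies between the finger pads; the fingertips stand 17 mm ahead of it and the grasp point (between the pads) lies 2 mm behind it; z points along the fingers, y is the line along which they close (so a half turn about z gives the same grasp; the last joint's range is limited). The gripper opens to 85 mm and grips with 20 to 120 N. Pads are 22 mm wide; open, the fingers measure 114 mm over their backs; the gripper's body (76 mm by 85 mm) begins 54 mm behind the grasp point. The pads swing forward as they close: fully open they stand 13 mm farther back than shut.
Start: joints at [-1.221, 0.48, 1.596, -0, 1.065, -0.047], TCP at [0.251, -0.599, 0.224] pointing down, gripper open.
Joint ranges: [-2.75, 2.75], [-0.82, 2.05], [0.23, 2.67], [-1.56, 4.7], [0.09, 2.69], [-2.92, 2.92]. Speed limits (rad/s): [1.89, 1.89, 2.39, 3.01, 3.01, 3.01].

INTERFACE

Orientations are given as [roll, pitch, yaw] about the fixed x, y, z axes, in that order (R = Rz(yaw) Ry(pitch) Rx(roll)).
In Python, from plant import manip gives the robot as it stands.
- The arm moves only by the shell command python3 -m jog 'ROWS' [OPENING] [FORCE]. ROWS is JSON, a list of rows, each an object of numbers: "dx", "dy", "dz": the shift along the world's x, y, z normalised to -1 to 1, where 1 is 30 mm; "rx", "ry", "rz": the turn, a rotation vector about the world's x, y, z normalised to -1 to 1, where 1 is 5 degrees. A call has 1 to 20 rows; each row shifts and turns the commanded pose from where the row before left it; what a row does not reach is not made up. A row lasts 1/12 s, in which the tool goes at most 41.7 mm and 7.16 degrees, less where a joint would pass 70% of its speed; a pose out of reach is approached as far as the arm can. A call with a number of a shift or a turn outside -1 to 1 is refused whole. A call with a gripper value outside its range is refused whole. OPENING is the finger opening in mm, from 0 to 85.4, set as the call begins (- or left out, the last holds). The fingers move at their own pace and stop on an object; FORCE is the grip in N (left out, the last holds). Time passes only in rows, so rows that do not move let the fingers close. It gives the time, the measured TCP pose, the force, the opening and the grip force at its end, in the units of the state.
- manip.observe(): the state, without advancing time (a new reading comes with each control period).
- manip.grab_frame(name): name is "scene" or "side" or "wrist"; returns (picture, depth): 384x512x3 uint8, red, green, blue; 384x512 float32, m along the optical axis (not along the pixel's ray), 0 where there is no reading.
- manip.camera_params(name): a dict with "vfov" (degrees; the focal length in pixels is half the picture's height over the tangent of half this angle, whatever the lens; pixels are square), "cx", "cy" (the principal point, pixels), "k1" (the pictures are not rectified: a ray, as slopes to the right and down, at radius r is drawn at 1 + k1 r^2 times it, then the intrinsics apply), "R" (3x3) and "t" (3): a world point X has camera coordinates R X + t. Camera axes: x right, y down, z forward; pixel columns grow to the right and rows downward; lengths in m; the calibration is good to about 2 mm. A picture is of the moment at which its call begins: read the wrist's pose just before it. camera_params takes no time and is no camera call; for the wrist camera it gives the pose at the moment of the call.
- manip.sign_off(): hands the job in; it is judged then, once.
The state is a dict: "time_s": time; "joint_positions": joint angles; "qvel": joint speeds; "tau": joint torques, N m; "tcp_pos": TCP position; "tcp_rot": TCP orientation; "ft_force": force on the tool from outside, world axes, zero at the start; "moment": the same for the moment, N m; "gripper_width": opening from 0.0 (shut) to 1.0 (fully open); "finger_force": force on a finger pad.
Only numpy, scipy, OpenCV 4.12 (cv2) and the standard library are available. Lean on these libraries where they do the work, as an engineer would, in place of code of your own. Each camera call takes 0.05 s, during which the arm holds its last target. There are 200 camera calls.

## Working session

There is one attempt and no reset: what is moved stays moved. The work goes in short steps, Python scripts to look and compute and a shell command to move; the robot and the scene stay as the last step left them, time stands still between calls to the robot, and variables do not carry over. Pictures are saved under pics/ and viewed, at most 10 in all, crops included, and the job is handed in when it is done.

```bash
ls; mkdir -p pics; cat > h.py <<'E'
import numpy as np, cv2
from plant import manip
def cam(n):
    p=manip.camera_params(n); f=192/np.tan(np.radians(p['vfov'])/2)
    return p,f
def snap(n,name):
    p,f=cam(n); im,d=manip.grab_frame(n)
    cv2.imwrite(f'pics/{name}.png',im[:,:,::-1]); np.savez(f'pics/{name}.npz',d=d,im=im,f=f,cx=p['cx'],cy=p['cy'],k1=p['k1'],R=p['R'],t=p['t'])
    return im,d
def ray(z,u,v):
    xd=np.array([(u-z['cx'])/z['f'],(v-z['cy'])/z['f']]); x=xd.copy()
    for _ in range(20): x=xd/(1+z['k1']*(x@x))
    return x
def px(name,u,v,depth=True):
    z=np.load(f'pics/{name}.npz'); s=ray(z,u,v); d=z['d'][int(round(v)),int(round(u))]
    return z['R'].T@(np.array([s[0],s[1],1])*d-z['t'])
def line(name,u,v):
    z=np.load(f'pics/{name}.npz'); s=ray(z,u,v); c=-z['R'].T@z['t']; r=z['R'].T@np.array([s[0],s[1],1]); return c,r/np.linalg.norm(r)
def tri(*obs):
    A=np.zeros((3,3));b=np.zeros(3)
    for o in obs:
        c,r=line(*o);P=np.eye(3)-np.outer(r,r);A+=P;b+=P@c
    X=np.linalg.solve(A,b); return X,[np.linalg.norm((np.eye(3)-np.outer(line(*o)[1],line(*o)[1]))@(X-line(*o)[0])) for o in obs]
def atz(name,u,v,z):
    c,r=line(name,u,v); return c+r*(z-c[2])/r[2]
def proj(name,X):
    z=np.load(f'pics/{name}.npz'); c=z['R']@np.array(X)+z['t']; s=c[:2]/c[2]; s=s*(1+z['k1']*(s@s)); return s*z['f']+[z['cx'],z['cy']]
def cloud(name):
    z=np.load(f'pics/{name}.npz'); v,u=np.mgrid[0:384,0:512]; xd=np.stack([(u-z['cx'])/z['f'],(v-z['cy'])/z['f']],-1); x=xd
    for _ in range(20): x=xd/(1+z['k1']*(x**2).sum(-1,keepdims=True))
    d=z['d'][...,None]; P=np.concatenate([x*d,d],-1); return (P-z['t'])@z['R'], z['im'], z['d']
E
python3 - <<'E'
from h import *
a,_=snap('scene','s0'); b,_=snap('side','d0'); snap('wrist','w0')
for n in('s0','d0','w0'):
    z=np.load(f'pics/{n}.npz'); print(n,(-z['R'].T@z['t']).round(3),float(z['f']))
print(manip.observe())
E
```

```text
pics
s0 [0.283 0.722 1.38 ] 461.24105091606043
d0 [0.455 0.735 0.638] 364.1493536148954
w0 [ 0.314 -0.573  0.374] 311.8216133389221
{'time_s': 0.15, 'joint_positions': array([-1.22061388e+00,  4.80658275e-01,  1.59671285e+00,  2.52082018e-05,
        1.06506861e+00, -4.65871111e-02]), 'qvel': array([ 5.83036430e-05, -6.60074293e-04, -1.50923123e-03, -1.36323811e-03,
       -1.55070330e-03,  9.37644152e-04]), 'tau': array([ 1.94511929e-03, -9.51146078e+01, -4.30459714e+01,  4.50644177e-05,
        8.01633170e-03,  2.98640020e-05]), 'tcp_pos': array([ 0.25112039, -0.59921312,  0.22324503]), 'tcp_rot': array([-3.14074752e+00, -6.14673479e-05,  3.96757313e-01]), 'ft_force': array([-0.15085764,  0.14823414, -0.03205619]), 'moment': array([ 0.03654685, -0.00465792, -0.04593665]), 'finger_force': 0.0, 'gripper_width': 1.003398279550701}
```

View pics/s0.png

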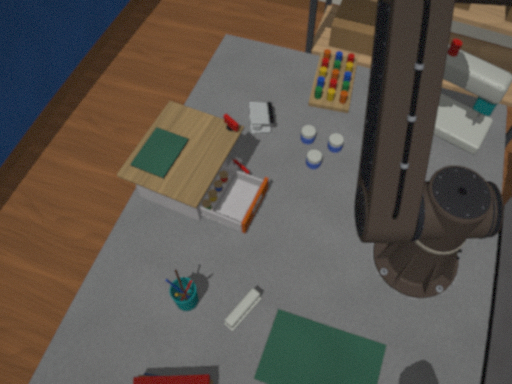

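View pics/d0.png

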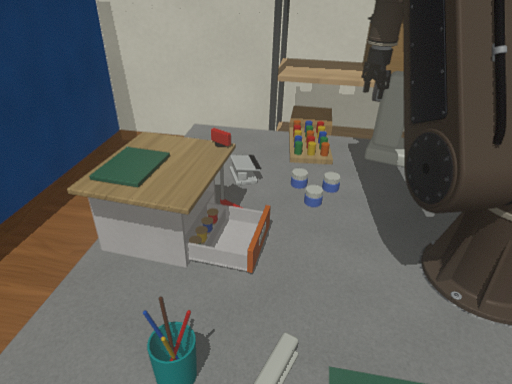

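The scene view shows the open drawer (orange front near 257,205), the red knob (231,122) and the red arm (242,166). Three tubs stand at (308,133), (336,142) and (314,158), with the punch at (260,115), stapler at (243,308) and cup at (184,292). The side view agrees. Next I measure these.

```bash
python3 - <<'E'
from h import *
for s,d in [((308,129),(300,174)),((336,138),(331,178)),((314,154),(313,191))]:
    X,e=tri(('s0',*s),('d0',*d)); print('tub',X.round(3),np.round(e,4),'r',np.hypot(*X[:2]).round(3), px('s0',*s).round(3),px('d0',*d).round(3))
for n in ('s0','d0'):
    P,im,d=cloud(n); hsv=cv2.cvtColor(im,cv2.COLOR_RGB2HSV); H,S,V=[hsv[...,i].astype(int) for i in range(3)]
    ok=d>0
    o=ok&(H>=4)&(H<14)&(S>190)&(V>120)&(P[...,2]<.1)&(P[...,2]>.02)&(P[...,0]>.3)
    q=P[o]; print(n,'orange',len(q),q.min(0).round(3),q.max(0).round(3))
    t=ok&(P[...,2]>.21)&(P[...,2]<.225)&(P[...,0]>.5)
    q=P[t].astype(np.float32); r=cv2.minAreaRect(q[:,:2]*1000); print('board',len(q),np.median(q[:,2]),r, cv2.boxPoints(r).round(0).tolist())
    k=ok&((H<5)|(H>174))&(S>170)&(P[...,0]>.4)&(P[...,1]>-.5)&(P[...,1]<.3)
    for lo,hi in((.2,.3),(.02,.1)):
        m=k&(P[...,2]>lo)&(P[...,2]<hi); q=P[m]; 
        if len(q): print('red',lo,len(q),q.mean(0).round(3),q.min(0).round(3),q.max(0).round(3),cv2.minAreaRect((q[:,:2]*1000).astype(np.float32)))
a=cv2.imread('pics/s0.png')[90:240,110:360]; b=cv2.imread('pics/d0.png')[110:280,180:360]
cv2.imwrite('pics/c.png',np.vstack([cv2.resize(a,(500,300),interpolation=2),cv2.resize(b,(500,300)) if 0 else cv2.resize(b[:108],(500,300),interpolation=2)]))
E
```

```text
tub [ 0.472 -0.359  0.034] [0.0038 0.0038] r 0.593 [ 0.474 -0.348  0.049] [ 0.468 -0.329  0.05 ]
tub [ 0.366 -0.354  0.033] [0.0011 0.0011] r 0.51 [ 0.366 -0.341  0.05 ] [ 0.367 -0.325  0.049]
tub [ 0.423 -0.256  0.035] [0.0012 0.0012] r 0.494 [ 0.423 -0.248  0.046] [ 0.422 -0.234  0.048]
s0 orange 208 [ 0.38  -0.778  0.03 ] [0.559 0.112 0.09 ]
board 5925 0.21830696 ((801.4697265625, -3.04510498046875), (335.5970458984375, 284.54449462890625), 85.55638122558594) [[647.0, -159.0], [930.0, -181.0], [956.0, 153.0], [673.0, 175.0]]
red 0.2 112 [ 0.683 -0.131  0.25 ] [ 0.658 -0.153  0.222] [ 0.71  -0.114  0.265] ((684.1983032226562, -133.150146484375), (13.398772239685059, 58.46550369262695), 58.9694938659668)
red 0.02 45 [ 0.652 -0.104  0.042] [ 0.619 -0.129  0.032] [ 0.695 -0.042  0.048] ((655.6959838867188, -79.77796936035156), (88.12044525146484, 63.48267364501953), 78.40432739257812)
d0 orange 21 [ 0.379 -0.764  0.065] [0.56  0.094 0.084]
board 7124 0.21912476 ((1402.280517578125, -1023.9200439453125), (2282.6435546875, 1631.76708984375), 85.7982177734375) [[505.0, -2102.0], [2132.0, -2222.0], [2300.0, 55.0], [672.0, 174.0]]
red 0.2 88 [ 0.686 -0.132  0.251] [ 0.659 -0.147  0.229] [ 0.712 -0.116  0.263] ((687.114990234375, -132.0668487548828), (9.642200469970703, 57.95402526855469), 65.82007598876953)
red 0.02 6 [ 0.644 -0.116  0.044] [ 0.639 -0.119  0.043] [ 0.648 -0.113  0.045] ((643.2970581054688, -116.95800018310547), (8.667110443115234, 6.096190452575684), 12.592864036560059)
```

View pics/c.png

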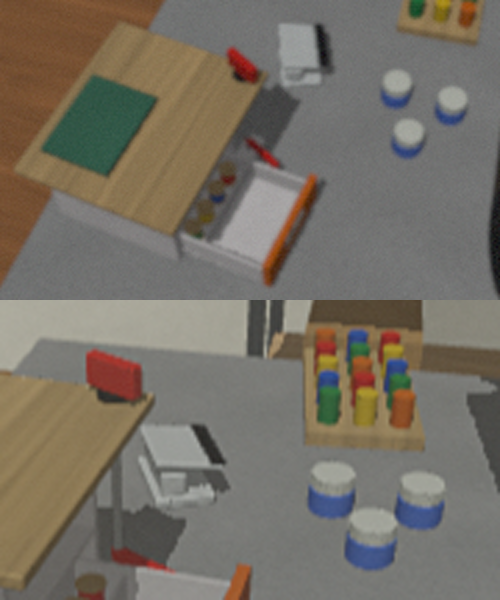

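```bash
python3 - <<'E'
from h import *
th=-np.arctan2(22,283); ex=np.array([np.cos(th),np.sin(th)]); ey=np.array([-ex[1],ex[0]]); E0=np.array([.660,.008])
for n in ('s0','d0'):
    P,im,d=cloud(n); hsv=cv2.cvtColor(im,cv2.COLOR_RGB2HSV); H,S,V=[hsv[...,i].astype(int) for i in range(3)]
    for c in [(.473,-.345),(.366,-.338),(.423,-.245)]:
        near=(np.hypot(P[...,0]-c[0],P[...,1]-c[1])<.05)&(d>0)
        m=near&(P[...,2]>.045)&(P[...,2]<.054)&(S<80); q=P[m]
        (x,y),r=cv2.minEnclosingCircle((q[:,:2]*1000).astype(np.float32))
        v,u=np.nonzero(m); a=near&(P[...,2]>.008)&(P[...,2]<.03)
        qa=P[a]; 
        f=lambda p:np.hypot(qa[:,0]-p[0],qa[:,1]-p[1])-.028
        from scipy.optimize import least_squares
        s=least_squares(f,c,loss='soft_l1',f_scale=.002).x
        print(n,'top n',len(q),q.mean(0).round(4),'circle',round(x),round(y),round(r),'px',u.mean().round(1),v.mean().round(1),'bodyfit',s.round(4))
    o=(d>0)&(P[...,0]>.45)&(P[...,0]<.64)&(abs(P[...,1])<.2)&(S>130)&(H<17)&(H>3)&(P[...,2]>.02)
    q=P[o]; U=np.c_[(q[:,:2]-E0)@ex,(q[:,:2]-E0)@ey,q[:,2]]
    print('orange unit(edge)',len(q),np.percentile(U,[2,10,50,90,98],axis=0).round(3).tolist())
    fl=(d>0)&(P[...,2]>.01)&(P[...,2]<.03)&(abs(P[...,1])<.1)&(P[...,0]>.5)&(P[...,0]<.66); q=P[fl]; print('floor',len(q),q.mean(0).round(3),np.median(q[:,2]))
    for lo in (.195,.21):
        b=(d>0)&(P[...,2]>lo)&(P[...,2]<lo+.012)&(P[...,0]>.6)&(P[...,0]<.75)&(abs(P[...,1])<.16)
        q=P[b]; U=np.c_[(q[:,:2]-E0)@ex,(q[:,:2]-E0)@ey]
        if len(q):
          print('board front edge by y',[ (yy,U[abs(U[:,1]-yy)<.02][:,0].min().round(4)) for yy in(-.12,-.06,0,.06,.12) if (abs(U[:,1]-yy)<.02).any()])
X=tri(('s0',*[231.0,122]),('d0',221,137));print(X)
E
```

```text
s0 top n 120 [ 0.473  -0.3407  0.0494] circle 472 -342 28 px 307.8 130.5 bodyfit [ 0.4734 -0.3427]
s0 top n 119 [ 0.3664 -0.3378  0.0491] circle 366 -337 29 px 335.7 138.9 bodyfit [ 0.3661 -0.3405]
s0 top n 123 [ 0.4224 -0.2394  0.049 ] circle 421 -239 28 px 313.5 155.5 bodyfit [ 0.4222 -0.2413]
orange unit(edge) 311 [[-0.118, -0.086, 0.035], [-0.118, -0.073, 0.044], [-0.114, 0.027, 0.078], [-0.107, 0.093, 0.083], [-0.105, 0.097, 0.085]]
floor 1090 [ 0.612 -0.001  0.017] 0.016874895052396668
board front edge by y [(-0.12, np.float64(0.0023)), (-0.06, np.float64(0.0023)), (0, np.float64(0.0029)), (0.06, np.float64(0.0024)), (0.12, np.float64(0.0031))]
board front edge by y [(-0.12, np.float64(0.0002)), (-0.06, np.float64(0.0001)), (0, np.float64(0.0008)), (0.06, np.float64(-0.0004)), (0.12, np.float64(-0.0))]
d0 top n 110 [ 0.4703 -0.3396  0.0489] circle 470 -341 27 px 299.6 172.6 bodyfit [ 0.4707 -0.3445]
d0 top n 126 [ 0.3648 -0.3377  0.0497] circle 364 -340 30 px 331.8 176.0 bodyfit [ 0.364  -0.3414]
d0 top n 136 [ 0.4194 -0.2391  0.049 ] circle 421 -242 29 px 314.1 189.9 bodyfit [ 0.4195 -0.2428]
orange unit(edge) 455 [[-0.117, -0.085, 0.024], [-0.117, -0.066, 0.031], [-0.113, 0.041, 0.08], [-0.106, 0.095, 0.082], [-0.104, 0.096, 0.083]]
floor 1182 [ 0.612 -0.013  0.019] 0.01777936665238794
board front edge by y [(-0.12, np.float64(0.0025)), (-0.06, np.float64(0.002)), (0, np.float64(0.0026)), (0.06, np.float64(0.0027)), (0.12, np.float64(0.0024))]
board front edge by y [(-0.12, np.float64(0.0007)), (-0.06, np.float64(0.0008)), (0, np.float64(0.001)), (0.06, np.float64(0.0005)), (0.12, np.float64(0.001))]
(array([ 0.68524965, -0.13959559,  0.24147755]), [np.float64(0.0007015927378971601), np.float64(0.0007015927378973053)])
```

```bash
python3 -m jog '[{"dx":0.5,"dy":0.5,"rz":1},{"dx":0.6,"dy":0.6,"rz":1},{"dx":0.6,"dy":0.7,"rz":1},{"dx":0.6,"dy":0.7,"rz":1},{"dx":0.6,"dy":0.7,"rz":1},{"dx":0.6,"dy":0.7,"rz":1},{"dx":0.6,"dy":0.7,"rz":1},{"dx":0.6,"dy":0.7,"rz":1},{"dx":0.6,"dy":0.7,"rz":1},{"dx":0.6,"dy":0.7,"rz":1},{"dx":0.6,"dy":0.7,"rz":1},{"dx":0.5,"dy":0.5,"rz":1},{"rz":1},{"rz":1},{"rz":1},{"rz":1},{"rz":1},{"rz":1},{"rz":1},{"rz":1}]' 85 && python3 -m jog '[{"rz":1},{"rz":1},{"rz":1},{"rz":1},{"rz":1},{}]'
```

```text
$[0]: bad value
```

```bash
python3 -m jog '[{"dx":0.5,"dy":0.5,"dz":0,"rx":0,"ry":0,"rz":1}]' 85; python3 -m jog --help | head -20; python3 -c "
from h import *
print(tri(('s0',307.8,130.5),('d0',299.6,172.6)))"
```

```text
time_s: 0.23
tcp_pos: [0.2645, -0.5862, 0.2233]
tcp_rot: [3.141, 0.001, 0.48]
ft_force: [0.4, 0.2, 0.1]
gripper_width: 0.996
finger_force: 0.0
(array([ 0.47164473, -0.34104204,  0.04854731]), [np.float64(0.00135242620135745), np.float64(0.0013524262013574926)])invalid input: not JSON, or not a number
```

```bash
python3 -m jog '[{"dx":0.34,"dy":0.4,"dz":0,"rx":0,"ry":0,"rz":1},{"dx":0.34,"dy":0.4,"dz":0,"rx":0,"ry":0,"rz":1},{"dx":0.34,"dy":0.4,"dz":0,"rx":0,"ry":0,"rz":1},{"dx":0.34,"dy":0.4,"dz":0,"rx":0,"ry":0,"rz":1},{"dx":0.34,"dy":0.4,"dz":0,"rx":0,"ry":0,"rz":1},{"dx":0.34,"dy":0.4,"dz":0,"rx":0,"ry":0,"rz":1},{"dx":0.34,"dy":0.4,"dz":0,"rx":0,"ry":0,"rz":1},{"dx":0.34,"dy":0.4,"dz":0,"rx":0,"ry":0,"rz":1},{"dx":0.34,"dy":0.4,"dz":0,"rx":0,"ry":0,"rz":1},{"dx":0.34,"dy":0.4,"dz":0,"rx":0,"ry":0,"rz":1},{"dx":0.34,"dy":0.4,"dz":0,"rx":0,"ry":0,"rz":1},{"dx":0.34,"dy":0.4,"dz":0,"rx":0,"ry":0,"rz":1},{"dx":0.34,"dy":0.4,"dz":0,"rx":0,"ry":0,"rz":1},{"dx":0.34,"dy":0.4,"dz":0,"rx":0,"ry":0,"rz":1},{"dx":0.34,"dy":0.4,"dz":0,"rx":0,"ry":0,"rz":1},{"dx":0.34,"dy":0.4,"dz":0,"rx":0,"ry":0,"rz":1},{"dx":0.34,"dy":0.4,"dz":0,"rx":0,"ry":0,"rz":1},{"dx":0.34,"dy":0.4,"dz":0,"rx":0,"ry":0,"rz":1},{"dx":0.34,"dy":0.4,"dz":0,"rx":0,"ry":0,"rz":1},{"dx":0.34,"dy":0.4,"dz":0,"rx":0,"ry":0,"rz":1}]' 85 && python3 -m jog '[{"dx":0,"dy":0,"dz":-0.5,"rx":0,"ry":0,"rz":1},{"dx":0,"dy":0,"dz":-0.5,"rx":0,"ry":0,"rz":1},{"dx":0,"dy":0,"dz":-0.5,"rx":0,"ry":0,"rz":1},{"dx":0,"dy":0,"dz":-0.5,"rx":0,"ry":0,"rz":1},{"dx":0,"dy":0,"dz":0,"rx":0,"ry":0,"rz":0},{"dx":0,"dy":0,"dz":0,"rx":0,"ry":0,"rz":0}]'
python3 -c "
from h import *
snap('wrist','w1'); print(manip.observe()['joint_positions'].round(3))
P,im,d=cloud('w1'); hsv=cv2.cvtColor(im,cv2.COLOR_RGB2HSV)
m=(d>0)&(abs(P[...,2]-.049)<.005)&(hsv[...,1]<80)&(np.hypot(P[...,0]-.472,P[...,1]+.341)<.045)
q=P[m]; v,u=np.nonzero(m); print(len(q),q.mean(0),cv2.minEnclosingCircle((q[:,:2]*1000).astype(np.float32)),u.mean(),v.mean())
print(tri(('s0',307.8,130.5),('d0',299.6,172.6),('w1',u.mean(),v.mean())))"
```

```text
time_s: 1.9
tcp_pos: [0.4705, -0.3437, 0.2235]
tcp_rot: [-3.141, -0.0, 2.234]
ft_force: [0.6, 0.8, -0.1]
gripper_width: 0.996
finger_force: 0.0
time_s: 2.4
tcp_pos: [0.4698, -0.3441, 0.1632]
tcp_rot: [3.141, -0.002, 2.576]
ft_force: [0.2, -0.0, 0.4]
gripper_width: 0.994
finger_force: 0.0
[-0.684  0.455  1.813  0.     0.874 -1.689]
2802 [ 0.46749856 -0.34388033  0.05056307] ((468.6866149902344, -344.49591064453125), 27.330821990966797) 255.10742326909352 182.46431120628122
(array([ 0.47076289, -0.34426229,  0.04573635]), [np.float64(0.0026992440065405094), np.float64(0.000689901068178161), np.float64(0.002329210670202018)])
```

View pics/w1.png

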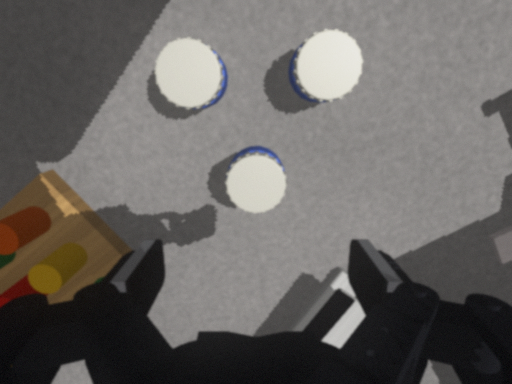

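The wrist view shows the target cap at (255,182), centred between the fingers. The neighbouring tubs at (190,73) and (328,65) and the punch at (330,310) are clear of the fingers, so I descend and grip.

```bash
python3 -m jog '[{"dx":0,"dy":0,"dz":-0.5,"rx":0,"ry":0,"rz":0},{"dx":0,"dy":0,"dz":-0.7,"rx":0,"ry":0,"rz":0},{"dx":0,"dy":0,"dz":-0.7,"rx":0,"ry":0,"rz":0},{"dx":0,"dy":0,"dz":-0.7,"rx":0,"ry":0,"rz":0},{"dx":0,"dy":0,"dz":-0.7,"rx":0,"ry":0,"rz":0},{"dx":0,"dy":0,"dz":-0.6,"rx":0,"ry":0,"rz":0},{"dx":0,"dy":0,"dz":-0.4,"rx":0,"ry":0,"rz":0},{"dx":0,"dy":0,"dz":-0.2,"rx":0,"ry":0,"rz":0},{"dx":0,"dy":0,"dz":0,"rx":0,"ry":0,"rz":0}]' && python3 -m jog '[{"dx":0,"dy":0,"dz":0,"rx":0,"ry":0,"rz":0},{"dx":0,"dy":0,"dz":0,"rx":0,"ry":0,"rz":0},{"dx":0,"dy":0,"dz":0,"rx":0,"ry":0,"rz":0},{"dx":0,"dy":0,"dz":0,"rx":0,"ry":0,"rz":0},{"dx":0,"dy":0,"dz":0,"rx":0,"ry":0,"rz":0},{"dx":0,"dy":0,"dz":0,"rx":0,"ry":0,"rz":0},{"dx":0,"dy":0,"dz":0,"rx":0,"ry":0,"rz":0},{"dx":0,"dy":0,"dz":0,"rx":0,"ry":0,"rz":0}]' 40 30
```

```text
time_s: 3.2
tcp_pos: [0.4701, -0.3445, 0.0283]
tcp_rot: [3.142, -0.001, 2.577]
ft_force: [-1.4, 0.9, -0.1]
gripper_width: 0.997
finger_force: 0.0
time_s: 3.87
tcp_pos: [0.4708, -0.345, 0.0301]
tcp_rot: [-3.141, 0.002, 2.578]
ft_force: [-1.3, 0.9, 11.0]
gripper_width: 0.601
finger_force: 29.4
```

```bash
python3 -m jog '[{"dx":0,"dy":0,"dz":0.3,"rx":0,"ry":0,"rz":0},{"dx":0,"dy":0,"dz":0.6,"rx":0,"ry":0,"rz":0},{"dx":0,"dy":0,"dz":0.7,"rx":0,"ry":0,"rz":0},{"dx":0,"dy":0,"dz":0.7,"rx":0,"ry":0,"rz":0},{"dx":0,"dy":0,"dz":0.7,"rx":0,"ry":0,"rz":0},{"dx":0,"dy":0,"dz":0.7,"rx":0,"ry":0,"rz":0},{"dx":0,"dy":0,"dz":0.3,"rx":0,"ry":0,"rz":0},{"dx":0,"dy":0.3,"dz":0.3,"rx":0,"ry":0,"rz":0}]' && python3 -m jog '[{"dx":0.1,"dy":0.5,"dz":0,"rx":0,"ry":0,"rz":0.3},{"dx":0.2,"dy":0.7,"dz":0,"rx":0,"ry":0,"rz":0.3},{"dx":0.2,"dy":0.7,"dz":0,"rx":0,"ry":0,"rz":0.35},{"dx":0.25,"dy":0.7,"dz":0,"rx":0,"ry":0,"rz":0.35},{"dx":0.25,"dy":0.7,"dz":0,"rx":0,"ry":0,"rz":0.35},{"dx":0.25,"dy":0.7,"dz":0,"rx":0,"ry":0,"rz":0.35},{"dx":0.25,"dy":0.7,"dz":0,"rx":0,"ry":0,"rz":0.35},{"dx":0.25,"dy":0.7,"dz":0,"rx":0,"ry":0,"rz":0.35},{"dx":0.25,"dy":0.7,"dz":0,"rx":0,"ry":0,"rz":0.35},{"dx":0.25,"dy":0.7,"dz":0,"rx":0,"ry":0,"rz":0.35},{"dx":0.25,"dy":0.7,"dz":0,"rx":0,"ry":0,"rz":0.35},{"dx":0.25,"dy":0.7,"dz":0,"rx":0,"ry":0,"rz":0.35},{"dx":0.25,"dy":0.7,"dz":0,"rx":0,"ry":0,"rz":0.35},{"dx":0.25,"dy":0.7,"dz":0,"rx":0,"ry":0,"rz":0.35},{"dx":0.25,"dy":0.7,"dz":0,"rx":0,"ry":0,"rz":0.35},{"dx":0.25,"dy":0.7,"dz":0,"rx":0,"ry":0,"rz":0.35},{"dx":0.25,"dy":0.6,"dz":0,"rx":0,"ry":0,"rz":0.12},{"dx":0.15,"dy":0.3,"dz":0,"rx":0,"ry":0,"rz":0},{"dx":0,"dy":0,"dz":0,"rx":0,"ry":0,"rz":0},{"dx":0,"dy":0,"dz":0,"rx":0,"ry":0,"rz":0}]'
python3 -c "
from h import *
o=manip.observe(); print(o['tcp_pos'],o['tcp_rot'],o['joint_positions'].round(2))
a,_=snap('scene','s2');b,_=snap('side','d2')
a=a[90:250,110:380];b=b[80:280,120:390]
cv2.imwrite('pics/c2.png',np.hstack([cv2.resize(x,(400,300),interpolation=2) for x in(a,b)])[:,:,::-1])"
```

```text
time_s: 4.53
tcp_pos: [0.4708, -0.3367, 0.1594]
tcp_rot: [-3.141, 0.003, 2.578]
ft_force: [-0.2, 0.1, -1.4]
gripper_width: 0.597
finger_force: 31.8
time_s: 6.2
tcp_pos: [0.5939, 0.0222, 0.1569]
tcp_rot: [-3.141, -0.001, 3.07]
ft_force: [-0.6, -0.8, -1.5]
gripper_width: 0.596
finger_force: 31.8
[0.59387297 0.02218791 0.15688412] [-3.14137535e+00 -1.47201505e-03  3.07042305e+00] [-0.01  0.48  1.79 -0.    0.87 -1.51]
```

View pics/c2.png

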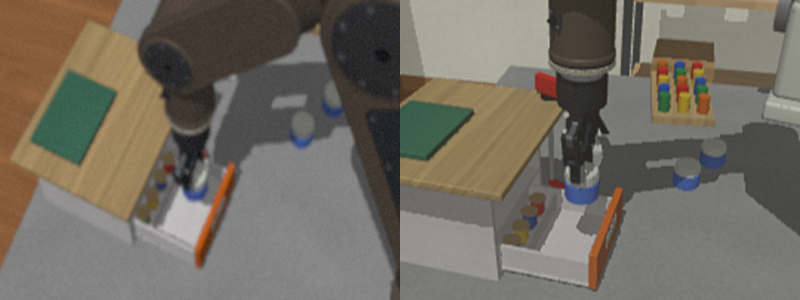

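The tub is held upright above the front bay, at (195,185) in the left crop and (580,185) in the right. I lower it in.

```bash
python3 -m jog '[{"dx":0.17,"dy":-0.3,"dz":-0.2,"rx":0,"ry":0,"rz":0},{"dx":0,"dy":0,"dz":-0.4,"rx":0,"ry":0,"rz":0},{"dx":0,"dy":0,"dz":-0.5,"rx":0,"ry":0,"rz":0},{"dx":0,"dy":0,"dz":-0.5,"rx":0,"ry":0,"rz":0},{"dx":0,"dy":0,"dz":-0.5,"rx":0,"ry":0,"rz":0},{"dx":0,"dy":0,"dz":-0.5,"rx":0,"ry":0,"rz":0},{"dx":0,"dy":0,"dz":-0.4,"rx":0,"ry":0,"rz":0},{"dx":0,"dy":0,"dz":-0.3,"rx":0,"ry":0,"rz":0},{"dx":0,"dy":0,"dz":-0.15,"rx":0,"ry":0,"rz":0},{"dx":0,"dy":0,"dz":-0.1,"rx":0,"ry":0,"rz":0},{"dx":0,"dy":0,"dz":0,"rx":0,"ry":0,"rz":0},{"dx":0,"dy":0,"dz":0,"rx":0,"ry":0,"rz":0}]'
```

```text
time_s: 7.3
tcp_pos: [0.6001, 0.0125, 0.0515]
tcp_rot: [3.142, 0.001, 3.069]
ft_force: [0.1, 0.4, -0.6]
gripper_width: 0.596
finger_force: 31.7
```

```bash
python3 -m jog '[{"dx":0,"dy":0,"dz":-0.06,"rx":0,"ry":0,"rz":0},{"dx":0,"dy":0,"dz":-0.06,"rx":0,"ry":0,"rz":0},{"dx":0,"dy":0,"dz":0,"rx":0,"ry":0,"rz":0},{"dx":0,"dy":0,"dz":0,"rx":0,"ry":0,"rz":0}]'
```

```text
time_s: 7.63
tcp_pos: [0.6004, 0.0126, 0.0482]
tcp_rot: [3.142, 0.001, 3.069]
ft_force: [1.0, -0.8, 4.7]
gripper_width: 0.602
finger_force: 32.2
```

```bash
python3 -m jog '[{"dx":0,"dy":0,"dz":0,"rx":0,"ry":0,"rz":0},{"dx":0,"dy":0,"dz":0,"rx":0,"ry":0,"rz":0},{"dx":0,"dy":0,"dz":0,"rx":0,"ry":0,"rz":0},{"dx":0,"dy":0,"dz":0,"rx":0,"ry":0,"rz":0},{"dx":0,"dy":0,"dz":0,"rx":0,"ry":0,"rz":0},{"dx":0,"dy":0,"dz":0,"rx":0,"ry":0,"rz":0}]' 85 && python3 -m jog '[{"dx":0,"dy":0,"dz":0.2,"rx":0,"ry":0,"rz":0},{"dx":0,"dy":0,"dz":0.5,"rx":0,"ry":0,"rz":0},{"dx":0,"dy":0,"dz":0.7,"rx":0,"ry":0,"rz":0},{"dx":0,"dy":0,"dz":0.7,"rx":0,"ry":0,"rz":0},{"dx":0,"dy":0,"dz":0.7,"rx":0,"ry":0,"rz":0},{"dx":-0.3,"dy":0,"dz":0.5,"rx":0,"ry":0,"rz":0},{"dx":-0.7,"dy":0,"dz":0,"rx":0,"ry":0,"rz":0},{"dx":-0.7,"dy":0.1,"dz":0,"rx":0,"ry":0,"rz":0},{"dx":-0.7,"dy":0.1,"dz":0,"rx":0,"ry":0,"rz":0},{"dx":-0.7,"dy":0.1,"dz":0,"rx":0,"ry":0,"rz":0},{"dx":-0.5,"dy":0,"dz":0,"rx":0,"ry":0,"rz":0},{"dx":0,"dy":0,"dz":0,"rx":0,"ry":0,"rz":0}]'
python3 -c "
from h import *
o=manip.observe(); print(o['tcp_pos'],o['tcp_rot'],o['joint_positions'].round(2))
a,_=snap('scene','s3');b,_=snap('side','d3')
E0=np.array([.6605,.008]);ex=np.array([.997,-.0776]);ey=np.array([.0776,.997])
for n in('s3','d3'):
  P,im,d=cloud(n);hsv=cv2.cvtColor(im,cv2.COLOR_RGB2HSV);S,H=hsv[...,1],hsv[...,0]
  m=(d>0)&(abs(P[...,2]-.067)<.006)&(abs(P[...,0]-.6)<.05)&(abs(P[...,1])<.06)&(S<80);q=P[m];print('cap',len(q),q.mean(0),cv2.minEnclosingCircle((q[:,:2]*1000).astype(np.float32)))
  m=(d>0)&(abs(P[...,2]-.05)<.04)&(abs(P[...,0]-.53)<.05)&(abs(P[...,1])<.12)&(H<17)&(H>3)&(S>130);q=P[m];print('face',np.percentile((q[:,:2]-E0)@ex,[3,50,97]).round(4))
a=a[130:250,150:310];b=b[120:280,130:350]
cv2.imwrite('pics/c3.png',np.hstack([cv2.resize(x,(400,300),interpolation=2) for x in(a,b)])[:,:,::-1])"
```

```text
time_s: 8.13
tcp_pos: [0.5998, 0.0125, 0.0475]
tcp_rot: [-3.142, -0.0, 3.069]
ft_force: [-0.6, 0.0, -0.0]
gripper_width: 0.994
finger_force: 0.0
time_s: 9.13
tcp_pos: [0.4886, 0.0217, 0.1469]
tcp_rot: [-3.141, -0.002, 3.069]
ft_force: [0.1, 0.8, -0.8]
gripper_width: 0.993
finger_force: 0.0
[0.4885925  0.02171637 0.14688354] [-3.14146483e+00 -2.19968605e-03  3.06917842e+00] [-0.02  0.36  2.04 -0.    0.75 -1.52]
cap 172 [0.59945368 0.01574999 0.06635486] ((600.2227172851562, 14.279054641723633), 28.254825592041016)
face [-0.1183 -0.1128 -0.1051]
cap 245 [0.59904348 0.01798639 0.06685748] ((598.9489135742188, 15.319548606872559), 28.718706130981445)
face [-0.1179 -0.114  -0.1048]
```

View pics/c3.png

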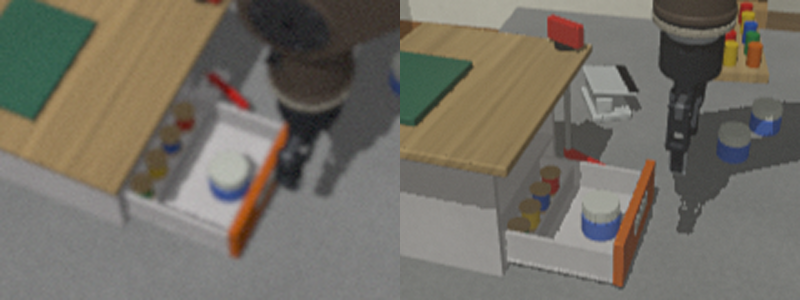

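The tub stands upright in the front bay, at (230,172) in the left crop and (601,215) in the right. I shut the gripper, lower it in front of the face and push the first stretch.

```bash
python3 -m jog '[{"dx":0,"dy":0,"dz":-0.3,"rx":0,"ry":0,"rz":0},{"dx":0,"dy":0,"dz":-0.6,"rx":0,"ry":0,"rz":0},{"dx":0,"dy":0,"dz":-0.6,"rx":0,"ry":0,"rz":0},{"dx":0,"dy":0,"dz":-0.6,"rx":0,"ry":0,"rz":0},{"dx":0,"dy":0,"dz":-0.6,"rx":0,"ry":0,"rz":0},{"dx":0,"dy":0,"dz":-0.4,"rx":0,"ry":0,"rz":0},{"dx":0,"dy":0,"dz":-0.2,"rx":0,"ry":0,"rz":0},{"dx":0,"dy":0,"dz":0,"rx":0,"ry":0,"rz":0}]' 0 && python3 -m jog '[{"dx":0.3,"dy":-0.023,"dz":0,"rx":0,"ry":0,"rz":0},{"dx":0.2,"dy":-0.016,"dz":0,"rx":0,"ry":0,"rz":0},{"dx":0.15,"dy":-0.012,"dz":0,"rx":0,"ry":0,"rz":0},{"dx":0.15,"dy":-0.012,"dz":0,"rx":0,"ry":0,"rz":0},{"dx":0.15,"dy":-0.012,"dz":0,"rx":0,"ry":0,"rz":0},{"dx":0.15,"dy":-0.012,"dz":0,"rx":0,"ry":0,"rz":0},{"dx":0.15,"dy":-0.012,"dz":0,"rx":0,"ry":0,"rz":0},{"dx":0.2,"dy":-0.016,"dz":0,"rx":0,"ry":0,"rz":0},{"dx":0.25,"dy":-0.02,"dz":0,"rx":0,"ry":0,"rz":0},{"dx":0.3,"dy":-0.023,"dz":0,"rx":0,"ry":0,"rz":0},{"dx":0.3,"dy":-0.023,"dz":0,"rx":0,"ry":0,"rz":0},{"dx":0.3,"dy":-0.023,"dz":0,"rx":0,"ry":0,"rz":0},{"dx":0.3,"dy":-0.023,"dz":0,"rx":0,"ry":0,"rz":0},{"dx":0.25,"dy":-0.02,"dz":0,"rx":0,"ry":0,"rz":0},{"dx":0.2,"dy":-0.016,"dz":0,"rx":0,"ry":0,"rz":0},{"dx":0.15,"dy":-0.012,"dz":0,"rx":0,"ry":0,"rz":0},{"dx":0.1,"dy":-0.008,"dz":0,"rx":0,"ry":0,"rz":0},{"dx":0.05,"dy":-0.004,"dz":0,"rx":0,"ry":0,"rz":0},{"dx":0,"dy":0,"dz":0,"rx":0,"ry":0,"rz":0}]'
```

```text
time_s: 9.9
tcp_pos: [0.4915, 0.0215, 0.046]
tcp_rot: [-3.141, -0.002, 3.069]
ft_force: [0.1, -0.1, -0.3]
gripper_width: 0.001
finger_force: 0.0
time_s: 11.48
tcp_pos: [0.6017, 0.0129, 0.0476]
tcp_rot: [3.142, 0.0, 3.069]
ft_force: [-0.0, -0.4, 0.0]
gripper_width: -0.0
finger_force: 0.0
```

```bash
python3 -m jog '[{"dx":-0.5,"dy":0.04,"dz":0,"rx":0,"ry":0,"rz":0},{"dx":-0.6,"dy":0.047,"dz":0,"rx":0,"ry":0,"rz":0},{"dx":-0.3,"dy":0.023,"dz":0.1,"rx":-0.0776,"ry":-0.997,"rz":0},{"dx":0,"dy":0,"dz":0.1,"rx":-0.0776,"ry":-0.997,"rz":0},{"dx":0,"dy":0,"dz":0,"rx":-0.0776,"ry":-0.997,"rz":0},{"dx":0,"dy":0,"dz":0,"rx":-0.0776,"ry":-0.997,"rz":0},{"dx":0,"dy":0,"dz":0,"rx":-0.0776,"ry":-0.997,"rz":0},{"dx":0,"dy":0,"dz":0,"rx":-0.0776,"ry":-0.997,"rz":0},{"dx":0,"dy":0,"dz":0,"rx":-0.0776,"ry":-0.997,"rz":0},{"dx":0,"dy":0,"dz":0,"rx":-0.0776,"ry":-0.997,"rz":0},{"dx":0,"dy":0,"dz":0,"rx":0,"ry":0,"rz":0},{"dx":0,"dy":0,"dz":0,"rx":0,"ry":0,"rz":0}]'
python3 -c "
from h import *
o=manip.observe(); print(o['joint_positions'].round(2))
snap('scene','s4');snap('side','d4')
E0=np.array([.6605,.008]);ex=np.array([.997,-.0776])
for n in('s4','d4'):
  P,im,d=cloud(n);hsv=cv2.cvtColor(im,cv2.COLOR_RGB2HSV);S,H=hsv[...,1],hsv[...,0]
  m=(d>0)&(abs(P[...,2]-.05)<.04)&(abs(P[...,0]-.61)<.05)&(abs(P[...,1])<.12)&(H<17)&(H>3)&(S>130);q=P[m];print('face',len(q),np.percentile((q[:,:2]-E0)@ex,[3,50,97]).round(4))"
```

```text
time_s: 12.48
tcp_pos: [0.5635, 0.0081, 0.0666]
tcp_rot: [-3.09, 0.357, 3.068]
ft_force: [0.7, 0.8, -0.4]
gripper_width: -0.001
finger_force: 0.0
[ 0.02  0.5   2.23 -0.93  0.1  -0.56]
face 367 [-0.049  -0.0447 -0.0314]
face 631 [-0.0482 -0.0463 -0.0354]
```

```bash
cat > rot.py <<'E'
from h import *
from scipy.spatial.transform import Rotation as R
def st(tilt,yaw=3.064,pos=None):
    o=manip.observe(); Rc=R.from_euler('xyz',o['tcp_rot'])
    Rt=R.from_rotvec(-np.radians(tilt)*np.array([.0776,.997,0]))*R.from_euler('xyz',[np.pi,0,yaw])
    rv=(Rt*Rc.inv()).as_rotvec(degrees=True)/5
    zt=Rc.as_matrix()[:,2]; print('tcp',o['tcp_pos'].round(4),'q',o['joint_positions'].round(4),'tilt',np.degrees(np.arctan2(zt[0],-zt[2])).round(1),'rot units total',rv.round(2))
    if pos is not None: print('shift units',((np.array(pos)-o['tcp_pos'])/.03).round(2))
E
python3 -c "
from rot import *
st(10,pos=(.58,.0145,.055))"
```

```text
tcp [0.5636 0.0079 0.0665] q [ 0.0164  0.4983  2.2305 -0.9305  0.104  -0.5569] tilt 20.2 rot units total [0.73 2.03 0.13]
shift units [ 0.55  0.22 -0.38]
```

```bash
python3 -m jog '[{"dx":0,"dy":0,"dz":0,"rx":0.18,"ry":0.5,"rz":0.03},{"dx":0,"dy":0,"dz":0,"rx":0.18,"ry":0.5,"rz":0.03},{"dx":0,"dy":0.1,"dz":0,"rx":0.18,"ry":0.5,"rz":0.03},{"dx":0,"dy":0.1,"dz":0,"rx":0.19,"ry":0.53,"rz":0.03},{"dx":0,"dy":0,"dz":0,"rx":0,"ry":0,"rz":0}]'; python3 -c "
from rot import *
st(10,pos=(.58,.0145,.055))"
python3 -m jog '[{"dx":0,"dy":0,"dz":0,"rx":0.078,"ry":1,"rz":0},{"dx":0,"dy":0,"dz":0,"rx":0.078,"ry":1,"rz":0},{"dx":0,"dy":0,"dz":0,"rx":0,"ry":0,"rz":0}]'; python3 -c "
from rot import *
st(15,pos=(.585,.0145,.05))"
```

```text
time_s: 13.0
tcp_pos: [0.5658, 0.0059, 0.067]
tcp_rot: [-3.104, 0.257, 3.061]
ft_force: [0.5, -0.2, 0.3]
gripper_width: -0.002
finger_force: 0.0
tcp [0.5658 0.0059 0.067 ] q [-0.0048  0.5035  2.143  -0.2351  0.2478 -1.2694] tilt 14.5 rot units total [0.5  0.91 0.13]
shift units [ 0.47  0.29 -0.4 ]
time_s: 13.25
tcp_pos: [0.5669, 0.0043, 0.0672]
tcp_rot: [-3.099, 0.082, 3.061]
ft_force: [-0.3, -0.5, -0.0]
gripper_width: 0.004
finger_force: 0.0
tcp [0.5669 0.0043 0.0672] q [-0.0136  0.5441  1.988  -0.0951  0.5325 -1.4219] tilt 4.5 rot units total [ 0.32 -2.09  0.12]
shift units [ 0.6   0.34 -0.57]
```

```bash
cat > kin.py <<'E'
import numpy as np
from scipy.optimize import least_squares
D=np.array([[.6489,.2233,.4807,1.5967,1.0651],[.5816,.1632,.455,1.813,.874],[.5934,.1569,.48,1.79,.87],[.4878,.1469,.36,2.04,.75],[.5651,.067,.5035,2.143,.2478],[.5663,.0672,.5441,1.988,.5325]])
def fk(p,q):
    z0,l1,l2,de,L,a0=p; a=q[1]+q[0]
    return np.array([a0+l1*np.sin(q[0])+l2*np.sin(a+de)+L*np.sin(a+q[2]), z0+l1*np.cos(q[0])+l2*np.cos(a+de)+L*np.cos(a+q[2])])
s=least_squares(lambda p:np.r_[np.concatenate([fk(p,d[2:])-d[:2] for d in D]),.003*(p-[.4,.45,.4,0,.3,0])],[.4,.45,.4,0,.3,0])
p=s.x
if __name__=='__main__':
    print(p.round(3),np.abs(s.fun).max())
    for x in(.58,.6,.62,.64,.66,.68,.695):
        row=[]
        for z in (.045,.06):
            for t in(20,25,30,35,40):
                k=least_squares(lambda q:np.r_[fk(p,q)-[x,z],q.sum()-np.pi+np.radians(t)],[.55,2.1,.4]); row.append(round(k.x[2],2))
        print(x,row)
E
python3 kin.py
```

```text
[0.343 0.569 0.442 0.069 0.384 0.014] 0.0019459972785679236
0.58 [np.float64(0.03), np.float64(-0.14), np.float64(-0.32), np.float64(-0.52), np.float64(-0.73), np.float64(0.07), np.float64(-0.1), np.float64(-0.28), np.float64(-0.48), np.float64(-0.69)]
0.6 [np.float64(0.06), np.float64(-0.11), np.float64(-0.29), np.float64(-0.48), np.float64(-0.68), np.float64(0.1), np.float64(-0.07), np.float64(-0.25), np.float64(-0.44), np.float64(-0.64)]
0.62 [np.float64(0.09), np.float64(-0.07), np.float64(-0.25), np.float64(-0.44), np.float64(-0.64), np.float64(0.13), np.float64(-0.04), np.float64(-0.21), np.float64(-0.4), np.float64(-0.6)]
0.64 [np.float64(0.12), np.float64(-0.04), np.float64(-0.22), np.float64(-0.4), np.float64(-0.59), np.float64(0.16), np.float64(-0.01), np.float64(-0.18), np.float64(-0.36), np.float64(-0.55)]
0.66 [np.float64(0.15), np.float64(-0.01), np.float64(-0.18), np.float64(-0.36), np.float64(-0.55), np.float64(0.18), np.float64(0.02), np.float64(-0.15), np.float64(-0.32), np.float64(-0.51)]
0.68 [np.float64(0.18), np.float64(0.02), np.float64(-0.15), np.float64(-0.32), np.float64(-0.51), np.float64(0.21), np.float64(0.05), np.float64(-0.11), np.float64(-0.29), np.float64(-0.47)]
0.695 [np.float64(0.21), np.float64(0.04), np.float64(-0.12), np.float64(-0.3), np.float64(-0.48), np.float64(0.24), np.float64(0.08), np.float64(-0.09), np.float64(-0.26), np.float64(-0.45)]
```

```bash
cat > kin3.py <<'E'
from h import *
from scipy.optimize import least_squares
from scipy.spatial.transform import Rotation as R
Q=[[-1.22061,.48066,1.59671,0,1.06507,-.04659],[-.684,.455,1.813,0,.874,-1.689],[-.01,.48,1.79,0,.87,-1.51],[-.02,.36,2.04,0,.75,-1.52],[.0164,.4983,2.2305,-.9305,.104,-.5569],[-.0048,.5035,2.143,-.2351,.2478,-1.2694],[-.0136,.5441,1.988,-.0951,.5325,-1.4219]]
T=[[.25112,-.59921,.22325],[.4698,-.3441,.1632],[.5939,.0222,.1569],[.4886,.0217,.1469],[.5636,.0079,.0665],[.5658,.0059,.067],[.5669,.0043,.0672]]
E=[None]*4+[[-3.09,.357,3.068],[-3.104,.257,3.061],[-3.099,.082,3.061]]
rz=lambda a:R.from_euler('z',a); ry=lambda a:R.from_euler('y',a)
def fk(p,q):
    z0,l1,l2,e,L,a0,w=p
    A=rz(q[0]);B=A*ry(q[1]);Cc=B*ry(q[2]);W=Cc*rz(q[3]);V=W*ry(q[4]);t=V*rz(q[5]+CS)
    return A.apply([a0,w,z0])+B.apply([0,0,l1])+Cc.apply([e,0,l2])+V.apply([0,0,L]),t
CS=np.pi/2
def res(p): return np.r_[np.concatenate([fk(p,q)[0]-t for q,t in zip(Q,T)]),.002*(p-[.36,.55,.45,0,.3,0,.03])]
sols=least_squares(res,[.36,.55,.45,0,.3,0,.03]); p=sols.x
if __name__=='__main__':
    print(p.round(3),np.abs(sols.fun).max())
    for q,e in zip(Q,E):
        if e: print((fk(p,q)[1]*R.from_euler('xyz',e).inv()).as_rotvec().round(3))
    print(fk(p,Q[0])[1].as_euler('xyz'))
E
python3 kin3.py
```

```text
[0.331 0.571 0.441 0.029 0.375 0.012 0.03 ] 0.0019097754695844849
[-0.     0.001 -0.001]
[-0. -0.  0.]
[-0.  0. -0.]
[-3.14074623e+00 -3.94635841e-05  3.96776310e-01]
```

```bash
cat > plan.py <<'E'
from kin3 import *
def ik(pos,tilt,lat,q6,q4,seed):  # q4 ~ branch, tool z dir fixed, q6 fixed
    z=(R.from_rotvec([np.radians(lat)*.997,-np.radians(lat)*.0776,0])*R.from_rotvec(-np.radians(tilt)*np.array([.0776,.997,0]))).apply([0,0,-1])
    f=lambda q:np.r_[(fk(p,[*q,q6])[0]-pos)*3,fk(p,[*q,q6])[1].apply([0,0,1])-z]
    s=least_squares(f,seed); return np.r_[s.x,q6],np.abs(s.fun).max()
def rows(qs):
    for a,b in zip(qs[:-1],qs[1:]):
        (pa,ra),(pb,rb)=fk(p,a),fk(p,b); print(((pb-pa)/.03).round(2),((rb*ra.inv()).as_rotvec(degrees=True)/5).round(2))
E
python3 - <<'E'
from plan import *
for x in(.58,.62,.66,.695):
    q,e=ik([x,.008+(.66-x)*.0776,.053],40,0,-2.8,np.pi,[0,.5,2.3,3.14,.5]); print(x,q.round(3),round(e,5))
# crossing start: tilt 18.5
for r,z in((.45,.2),(.48,.25),(.5,.2)):
    s=least_squares(lambda q:np.r_[fk(p,[0,q[0],q[1],0,.2,.34])[0][[0,2]]-[r,z]],[.3,2.3]); print(r,z,s.x.round(3),s.x.sum(),np.abs(s.fun).max())
s=least_squares(lambda q:fk(p,[0,q[0],2.618-q[0],0,.2,.34])[0][2]-.22,[.3]); q2=s.x[0]
qs=[[0,q2,2.618-q2,f*np.pi,.2,.34-f*np.pi] for f in np.linspace(0,1,21)]
print('A',np.round(qs[0],3),fk(p,qs[0])[0],fk(p,qs[0])[1].as_euler('xyz').round(3),fk(p,qs[-1])[0])
rows(qs)
o=manip.observe(); Rc=R.from_euler('xyz',o['tcp_rot']); pa,ra=fk(p,qs[0])
print('to A',((pa-o['tcp_pos'])/.03).round(2),((ra*Rc.inv()).as_rotvec(degrees=True)/5).round(2))
E
```

```text
0.58 [ 0.009  0.662  2.466  3.229  0.685 -2.8  ] 0.0
0.62 [-1.000e-03  6.610e-01  2.376e+00  3.230e+00  5.940e-01 -2.800e+00] 0.0
0.66 [-0.008  0.669  2.286  3.233  0.513 -2.8  ] 0.0
0.695 [-0.013  0.682  2.207  3.238  0.446 -2.8  ] 0.0
0.45 0.2 [0.041 2.44 ] 2.4804976361013447 4.385380947269368e-15
0.48 0.25 [-0.038  2.408] 2.3701050610733314 7.26640969617165e-14
0.5 0.2 [0.118 2.354] 2.4721009860180727 1.2557113682198917e-09
A [0.    0.    2.618 0.    0.2   0.34 ] [0.32678059 0.03000283 0.15026908] [ 2.835 -0.106  1.247] [0.45570148 0.03000283 0.22470054]
[0.03 0.39 0.02] [ 0.33 -0.03  0.15]
[0.08 0.38 0.05] [ 0.32 -0.08  0.14]
[0.13 0.36 0.07] [ 0.3  -0.14  0.13]
[0.18 0.33 0.1 ] [ 0.28 -0.19  0.12]
[0.22 0.3  0.13] [ 0.25 -0.23  0.1 ]
[0.26 0.25 0.15] [ 0.22 -0.27  0.09]
[0.29 0.2  0.17] [ 0.18 -0.3   0.06]
[0.31 0.15 0.18] [ 0.14 -0.33  0.04]
[0.33 0.09 0.19] [ 0.09 -0.35  0.01]
[0.34 0.03 0.19] [ 0.04 -0.36 -0.02]
[ 0.34 -0.03  0.19] [-0.01 -0.36 -0.04]
[ 0.33 -0.09  0.19] [-0.05 -0.35 -0.07]
[ 0.31 -0.15  0.18] [-0.1  -0.33 -0.1 ]
[ 0.29 -0.2   0.17] [-0.14 -0.3  -0.12]
[ 0.26 -0.25  0.15] [-0.18 -0.27 -0.15]
[ 0.22 -0.3   0.13] [-0.22 -0.23 -0.17]
[ 0.18 -0.33  0.1 ] [-0.25 -0.19 -0.18]
[ 0.13 -0.36  0.07] [-0.27 -0.14 -0.2 ]
[ 0.08 -0.38  0.05] [-0.28 -0.08 -0.2 ]
[ 0.03 -0.39  0.02] [-0.29 -0.03 -0.21]
to A [-8.    0.86  2.77] [  4.59  -2.49 -20.53]
```

```bash
python3 - <<'E'
from plan import *
s=least_squares(lambda q:np.r_[fk(p,[0,q[0],q[1],0,.14,.36])[0][[0,2]]-[.49,.13]],[.3,2.3]); 
qs=[[0,*s.x,f*np.pi,.14,.36-f*np.pi] for f in np.linspace(0,1,21)]
print('A',np.round(qs[0],3),fk(p,qs[0])[0],fk(p,qs[0])[1].as_euler('xyz').round(3),fk(p,qs[-1])[0])
rows(qs)
o=manip.observe(); Rc=R.from_euler('xyz',o['tcp_rot']); pa,ra=fk(p,qs[0])
rd=R.from_euler('xyz',[np.pi,0,np.pi/2-.36])
print('yaw first, tool down',((rd*Rc.inv()).as_rotvec(degrees=True)/5).round(2),'then tilt',((ra*rd.inv()).as_rotvec(degrees=True)/5).round(2))
print('to A',((pa-o['tcp_pos'])/.03).round(2))
E
```

```text
A [0.    0.277 2.36  0.    0.14  0.36 ] [0.49       0.03000283 0.13      ] [ 2.799 -0.126  1.233] [0.58152964 0.03000283 0.18054975]
[0.02 0.27 0.01] [ 0.23 -0.02  0.11]
[0.06 0.27 0.03] [ 0.22 -0.06  0.1 ]
[0.09 0.25 0.05] [ 0.21 -0.1   0.1 ]
[0.13 0.23 0.07] [ 0.2  -0.13  0.09]
[0.16 0.21 0.09] [ 0.18 -0.16  0.08]
[0.18 0.18 0.1 ] [ 0.15 -0.19  0.06]
[0.2  0.14 0.11] [ 0.12 -0.21  0.05]
[0.22 0.1  0.12] [ 0.09 -0.23  0.03]
[0.23 0.06 0.13] [ 0.06 -0.24  0.01]
[0.24 0.02 0.13] [ 0.03 -0.25 -0.01]
[ 0.24 -0.02  0.13] [-0.01 -0.25 -0.02]
[ 0.23 -0.06  0.13] [-0.04 -0.24 -0.04]
[ 0.22 -0.1   0.12] [-0.08 -0.23 -0.06]
[ 0.2  -0.14  0.11] [-0.11 -0.21 -0.08]
[ 0.18 -0.18  0.1 ] [-0.13 -0.19 -0.09]
[ 0.16 -0.21  0.09] [-0.16 -0.16 -0.11]
[ 0.13 -0.23  0.07] [-0.18 -0.13 -0.12]
[ 0.09 -0.25  0.05] [-0.19 -0.1  -0.13]
[ 0.06 -0.27  0.03] [-0.21 -0.06 -0.13]
[ 0.02 -0.27  0.01] [-0.21 -0.02 -0.14]
yaw first, tool down [  1.22   0.1  -21.16] then tilt [ 0.   -4.18  0.  ]
to A [-2.56  0.86  2.09]
```

```bash
python3 -m jog '[{"dx":-0.12,"dy":0.04,"dz":0.3,"rx":0,"ry":0,"rz":-1},{"dx":-0.13,"dy":0.04,"dz":0.4,"rx":0,"ry":0,"rz":-1},{"dx":-0.13,"dy":0.04,"dz":0.4,"rx":0,"ry":0,"rz":-1},{"dx":-0.13,"dy":0.04,"dz":0.4,"rx":0,"ry":0,"rz":-1},{"dx":-0.13,"dy":0.04,"dz":0.3,"rx":0,"ry":0,"rz":-1},{"dx":-0.13,"dy":0.04,"dz":0.2,"rx":0,"ry":0,"rz":-1},{"dx":-0.13,"dy":0.04,"dz":0,"rx":0,"ry":0,"rz":-1},{"dx":-0.13,"dy":0.04,"dz":0,"rx":0,"ry":0,"rz":-1},{"dx":-0.13,"dy":0.04,"dz":0,"rx":0,"ry":0,"rz":-1},{"dx":-0.13,"dy":0.04,"dz":0,"rx":0,"ry":0,"rz":-1},{"dx":-0.13,"dy":0.04,"dz":0,"rx":0,"ry":0,"rz":-1},{"dx":-0.13,"dy":0.04,"dz":0,"rx":0,"ry":0,"rz":-1},{"dx":-0.13,"dy":0.04,"dz":0,"rx":0,"ry":0,"rz":-1},{"dx":-0.13,"dy":0.04,"dz":0,"rx":0,"ry":0,"rz":-1},{"dx":-0.13,"dy":0.04,"dz":0,"rx":0,"ry":0,"rz":-1},{"dx":-0.13,"dy":0.04,"dz":0,"rx":0,"ry":0,"rz":-1},{"dx":-0.13,"dy":0.04,"dz":0,"rx":0,"ry":0,"rz":-1},{"dx":-0.13,"dy":0.04,"dz":0,"rx":0,"ry":0,"rz":-1},{"dx":-0.13,"dy":0.04,"dz":0,"rx":0,"ry":0,"rz":-1},{"dx":-0.13,"dy":0.04,"dz":0,"rx":0,"ry":0,"rz":-1}]' >/dev/null; cat > toA.py <<'E'
from plan import *
def to(q):
    o=manip.observe(); Rc=R.from_euler('xyz',o['tcp_rot']); pa,ra=fk(p,q)
    print('q',o['joint_positions'].round(3),'tcp',o['tcp_pos'].round(4),'ft',o['ft_force'].round(1),'t',o['time_s'])
    print('shift',((pa-o['tcp_pos'])/.03).round(2),'rot',((ra*Rc.inv()).as_rotvec(degrees=True)/5).round(2))
E
python3 -c "
from toA import *
to([0,.277,2.36,0,.14,.36])"
```

```text
q [ 0.049  0.423  2.009 -0.099  0.775  0.383] tcp [0.4861 0.028  0.1258] ft [ 0.2 -0.1  0.6] t 14.9167
shift [0.13 0.07 0.14] rot [ 0.99 -4.88 -0.98]
```

```bash
python3 -m jog '[{"dx":0.02,"dy":0.01,"dz":0.02,"rx":0.17,"ry":-0.81,"rz":-0.16},{"dx":0.02,"dy":0.01,"dz":0.02,"rx":0.17,"ry":-0.81,"rz":-0.16},{"dx":0.02,"dy":0.01,"dz":0.02,"rx":0.17,"ry":-0.81,"rz":-0.16},{"dx":0.02,"dy":0.01,"dz":0.02,"rx":0.17,"ry":-0.81,"rz":-0.16},{"dx":0.02,"dy":0.01,"dz":0.03,"rx":0.17,"ry":-0.81,"rz":-0.16},{"dx":0.03,"dy":0.01,"dz":0.03,"rx":0.14,"ry":-0.83,"rz":-0.18},{"dx":0,"dy":0,"dz":0,"rx":0,"ry":0,"rz":0}]' >/dev/null
python3 -c "
from toA import *
to([0,.277,2.36,0,.14,.36])
to([0,.277,2.36,.157,.14,.36-.157])"
```

```text
q [-2.000e-03  2.840e-01  2.359e+00  2.000e-02  1.340e-01  3.340e-01] tcp [0.4868 0.0304 0.13  ] ft [-2.4  0.1 -1.9] t 15.5
shift [ 0.1  -0.01  0.  ] rot [-0.    0.   -0.05]
q [-2.000e-03  2.840e-01  2.359e+00  2.000e-02  1.340e-01  3.340e-01] tcp [0.4868 0.0304 0.13  ] ft [-2.4  0.1 -1.9] t 15.5
shift [0.12 0.26 0.01] rot [ 0.22 -0.02  0.05]
```

Accurate. Now the first half of the crossing.

```bash
python3 -m jog '[{"dx":0.02,"dy":0.27,"dz":0.01,"rx":0.23,"ry":-0.02,"rz":0.11},{"dx":0.06,"dy":0.27,"dz":0.03,"rx":0.22,"ry":-0.06,"rz":0.10},{"dx":0.09,"dy":0.25,"dz":0.05,"rx":0.21,"ry":-0.10,"rz":0.10},{"dx":0.13,"dy":0.23,"dz":0.07,"rx":0.20,"ry":-0.13,"rz":0.09},{"dx":0.16,"dy":0.21,"dz":0.09,"rx":0.18,"ry":-0.16,"rz":0.08},{"dx":0.18,"dy":0.18,"dz":0.10,"rx":0.15,"ry":-0.19,"rz":0.06},{"dx":0.20,"dy":0.14,"dz":0.11,"rx":0.12,"ry":-0.21,"rz":0.05},{"dx":0.22,"dy":0.10,"dz":0.12,"rx":0.09,"ry":-0.23,"rz":0.03},{"dx":0.23,"dy":0.06,"dz":0.13,"rx":0.06,"ry":-0.24,"rz":0.01},{"dx":0.24,"dy":0.02,"dz":0.13,"rx":0.03,"ry":-0.25,"rz":-0.01}]' >/dev/null
python3 -c "
from toA import *
to([0,.277,2.36,1.571,.14,.36-1.571])
to([0,.277,2.36,2.4,.14,.36-2.4])
to([0,.277,2.36,3.142,.14,.36-3.142])"
```

```text
q [-0.004  0.287  2.349  1.536  0.146 -1.187] tcp [0.5366 0.083  0.156 ] ft [-0.3  0.  -0.3] t 16.3333
shift [-0.03 -0.02 -0.02] rot [ 0.   -0.03 -0.09]
q [-0.004  0.287  2.349  1.536  0.146 -1.187] tcp [0.5366 0.083  0.156 ] ft [-0.3  0.  -0.3] t 16.3333
shift [ 1.09 -0.59  0.6 ] rot [-0.41 -1.21 -0.41]
q [-0.004  0.287  2.349  1.536  0.146 -1.187] tcp [0.5366 0.083  0.156 ] ft [-0.3  0.  -0.3] t 16.3333
shift [ 1.49 -1.77  0.82] rot [-1.34 -1.63 -0.96]
```

Tracking well, so I finish the crossing.

```bash
python3 -m jog '[{"dx":0.24,"dy":-0.02,"dz":0.13,"rx":-0.01,"ry":-0.25,"rz":-0.02},{"dx":0.23,"dy":-0.06,"dz":0.13,"rx":-0.04,"ry":-0.24,"rz":-0.04},{"dx":0.22,"dy":-0.10,"dz":0.12,"rx":-0.08,"ry":-0.23,"rz":-0.06},{"dx":0.20,"dy":-0.14,"dz":0.11,"rx":-0.11,"ry":-0.21,"rz":-0.08},{"dx":0.18,"dy":-0.18,"dz":0.10,"rx":-0.13,"ry":-0.19,"rz":-0.09},{"dx":0.16,"dy":-0.21,"dz":0.09,"rx":-0.16,"ry":-0.16,"rz":-0.11},{"dx":0.13,"dy":-0.23,"dz":0.07,"rx":-0.18,"ry":-0.13,"rz":-0.12},{"dx":0.09,"dy":-0.25,"dz":0.05,"rx":-0.19,"ry":-0.10,"rz":-0.13},{"dx":0.06,"dy":-0.27,"dz":0.03,"rx":-0.21,"ry":-0.06,"rz":-0.13},{"dx":0.02,"dy":-0.27,"dz":0.01,"rx":-0.21,"ry":-0.02,"rz":-0.14},{"dx":0,"dy":0,"dz":0,"rx":0,"ry":0,"rz":0}]' >/dev/null
python3 -c "
from toA import *
q,_=ik([.56,.0158,.15],40,0,-2.76,np.pi,[0,.5,2.3,3.2,.5]); print(q.round(3)); to(q)
q,_=ik([.575,.0146,.053],40,0,-2.76,np.pi,[0,.5,2.3,3.2,.5]); print(q.round(3)); to(q)"
```

```text
[ 0.014  0.358  2.471  3.298  0.388 -2.76 ]
q [-2.000e-03  2.870e-01  2.349e+00  3.119e+00  1.340e-01 -2.766e+00] tcp [0.5825 0.0305 0.1812] ft [0.1 0.2 0.2] t 17.25
shift [-0.75 -0.49 -1.04] rot [ 0.68 -0.69 -1.82]
[ 0.01   0.663  2.478  3.229  0.697 -2.76 ]
q [-2.000e-03  2.870e-01  2.349e+00  3.119e+00  1.340e-01 -2.766e+00] tcp [0.5825 0.0305 0.1812] ft [0.1 0.2 0.2] t 17.25
shift [-0.25 -0.53 -4.27] rot [ 0.15 -0.67 -1.15]
```

```bash
python3 -m jog '[{"dx":-0.3,"dy":-0.2,"dz":-0.1,"rx":0.02,"ry":-0.08,"rz":-0.14},{"dx":-0.12,"dy":-0.2,"dz":-0.4,"rx":0.02,"ry":-0.08,"rz":-0.14},{"dx":0,"dy":-0.13,"dz":-0.6,"rx":0.02,"ry":-0.08,"rz":-0.14},{"dx":0,"dy":0,"dz":-0.7,"rx":0.02,"ry":-0.08,"rz":-0.14},{"dx":0,"dy":0,"dz":-0.7,"rx":0.02,"ry":-0.08,"rz":-0.14},{"dx":0,"dy":0,"dz":-0.7,"rx":0.02,"ry":-0.08,"rz":-0.14},{"dx":0,"dy":0,"dz":-0.6,"rx":0.02,"ry":-0.08,"rz":-0.14},{"dx":0,"dy":0,"dz":-0.4,"rx":0.02,"ry":-0.08,"rz":-0.14},{"dx":0,"dy":0,"dz":0,"rx":0,"ry":0,"rz":0}]' 
python3 -c "
from toA import *
for x in(.575,.69):
  q,_=ik([x,.008+(.66-x)*.0776,.053],40,0,-2.76,np.pi,[0,.5,2.3,3.2,.5]); print(q.round(3)); to(q)
a,_=snap('side','d5');cv2.imwrite('pics/c5.png',cv2.resize(a[60:290,120:420],(780,598),interpolation=2)[:,:,::-1])"
```

```text
time_s: 18.0
tcp_pos: [0.5687, 0.0175, 0.0523]
tcp_rot: [2.488, -0.247, 1.199]
ft_force: [-0.7, -0.2, -1.0]
gripper_width: -0.001
finger_force: 0.0
[ 0.01   0.663  2.478  3.229  0.697 -2.76 ]
q [ 0.008  0.662  2.495  3.211  0.707 -2.747] tcp [0.5687 0.0175 0.0523] ft [-0.7 -0.2 -1. ] t 18.0
shift [ 0.21 -0.1   0.02] rot [-0.08 -0.07 -0.07]
[-0.013  0.68   2.218  3.237  0.455 -2.76 ]
q [ 0.008  0.662  2.495  3.211  0.707 -2.747] tcp [0.5687 0.0175 0.0523] ft [-0.7 -0.2 -1. ] t 18.0
shift [ 4.04 -0.4   0.02] rot [ 0.18 -0.09 -0.38]
```

View pics/c5.png

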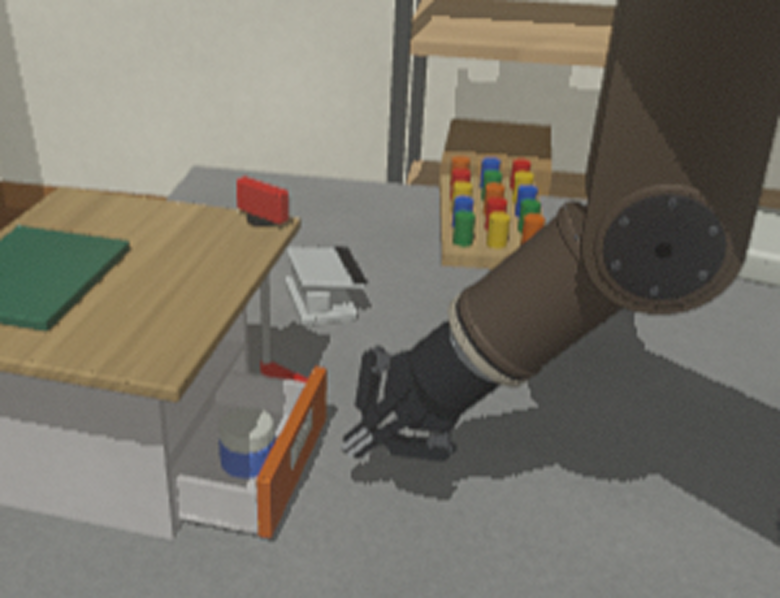

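The side crop shows the tilted fingertips (355,445) in front of the orange face (295,450), well below the board. The tub is upright in the drawer at (247,440). I push on.

```bash
python3 -m jog '[{"dx":0.3,"dy":-0.03,"dz":0,"rx":0.02,"ry":0,"rz":-0.02},{"dx":0.15,"dy":-0.02,"dz":0,"rx":0.02,"ry":0,"rz":-0.02},{"dx":0.15,"dy":-0.02,"dz":0,"rx":0.02,"ry":0,"rz":-0.02},{"dx":0.15,"dy":-0.02,"dz":0,"rx":0.02,"ry":0,"rz":-0.02},{"dx":0.15,"dy":-0.01,"dz":0,"rx":0.02,"ry":0,"rz":-0.02},{"dx":0.2,"dy":-0.02,"dz":0,"rx":0.02,"ry":0,"rz":-0.03},{"dx":0.25,"dy":-0.02,"dz":0,"rx":0.02,"ry":0,"rz":-0.03},{"dx":0.3,"dy":-0.02,"dz":0,"rx":0.02,"ry":0,"rz":-0.03},{"dx":0.3,"dy":-0.02,"dz":0,"rx":0.02,"ry":0,"rz":-0.03},{"dx":0.3,"dy":-0.02,"dz":0,"rx":0,"ry":0,"rz":-0.03},{"dx":0.25,"dy":-0.02,"dz":0,"rx":0,"ry":0,"rz":-0.03},{"dx":0.2,"dy":-0.02,"dz":0,"rx":0,"ry":0,"rz":-0.02},{"dx":0.1,"dy":-0.01,"dz":0,"rx":0,"ry":0,"rz":-0.02},{"dx":0.05,"dy":0,"dz":0,"rx":0,"ry":0,"rz":0}]'
python3 -c "
from rot import *
st(40,yaw=1.2)
snap('scene','s6');snap('side','d6')
E0=np.array([.6605,.008]);ex=np.array([.997,-.0776])
for n in('s6','d6'):
  P,im,d=cloud(n);hsv=cv2.cvtColor(im,cv2.COLOR_RGB2HSV);S,H=hsv[...,1],hsv[...,0]
  m=(d>0)&(abs(P[...,2]-.05)<.04)&(abs(P[...,0]-.67)<.05)&(abs(P[...,1])<.12)&(H<17)&(H>3)&(S>130);q=P[m]
  if len(q): print('face',len(q),np.percentile((q[:,:2]-E0)@ex,[3,50,97]).round(4))"
```

```text
time_s: 19.22
tcp_pos: [0.6557, 0.0073, 0.0552]
tcp_rot: [2.489, -0.257, 1.168]
ft_force: [-1.0, -0.0, -0.1]
gripper_width: 0.004
finger_force: 0.8
tcp [0.6557 0.0073 0.0552] q [-0.0075  0.6579  2.3016  3.2388  0.5132 -2.7614] tilt 39.7 rot units total [-0.84  0.03  1.06]
face 247 [-0.0041 -0.0004  0.0086]
face 531 [-0.0035 -0.0019  0.0089]
```

```bash
python3 -m jog '[{"dx":0.1,"dy":-0.008,"dz":0,"rx":0,"ry":0,"rz":0},{"dx":0.1,"dy":-0.008,"dz":-0.02,"rx":0,"ry":0,"rz":0},{"dx":0.1,"dy":-0.008,"dz":-0.02,"rx":0,"ry":0,"rz":0},{"dx":0.1,"dy":-0.008,"dz":-0.02,"rx":0,"ry":0,"rz":0},{"dx":0.1,"dy":-0.008,"dz":0,"rx":0,"ry":0,"rz":0},{"dx":0.1,"dy":-0.008,"dz":0,"rx":0,"ry":0,"rz":0},{"dx":0.1,"dy":-0.008,"dz":0,"rx":0,"ry":0,"rz":0},{"dx":0.1,"dy":-0.008,"dz":0,"rx":0,"ry":0,"rz":0}]'
python3 -m jog '[{"dx":0.1,"dy":-0.008,"dz":0,"rx":0,"ry":0,"rz":0},{"dx":0.06,"dy":-0.005,"dz":0,"rx":0,"ry":0,"rz":0},{"dx":0.06,"dy":-0.005,"dz":0,"rx":0,"ry":0,"rz":0}]'
```

```text
time_s: 19.98
tcp_pos: [0.6794, 0.0054, 0.0533]
tcp_rot: [2.489, -0.256, 1.168]
ft_force: [-2.5, 0.3, 1.8]
gripper_width: 0.0
finger_force: 1.0
time_s: 20.23
tcp_pos: [0.6859, 0.0049, 0.0534]
tcp_rot: [2.489, -0.256, 1.169]
ft_force: [-2.3, 0.7, -0.1]
gripper_width: 0.002
finger_force: 0.9
```

```bash
python3 -m jog '[{"dx":0.06,"dy":-0.005,"dz":0,"rx":0,"ry":0,"rz":0},{"dx":0.06,"dy":-0.005,"dz":0,"rx":0,"ry":0,"rz":0},{"dx":0.06,"dy":-0.005,"dz":0,"rx":0,"ry":0,"rz":0}]'
python3 -m jog '[{"dx":0.06,"dy":-0.005,"dz":0,"rx":0,"ry":0,"rz":0},{"dx":0.06,"dy":-0.005,"dz":0,"rx":0,"ry":0,"rz":0}]'
python3 -m jog '[{"dx":0.06,"dy":-0.005,"dz":0,"rx":0,"ry":0,"rz":0},{"dx":0.06,"dy":-0.005,"dz":0,"rx":0,"ry":0,"rz":0}]'
```

```text
time_s: 20.48
tcp_pos: [0.6906, 0.0045, 0.0531]
tcp_rot: [2.49, -0.256, 1.168]
ft_force: [-8.0, 1.3, 5.1]
gripper_width: -0.001
finger_force: 3.8
time_s: 20.65
tcp_pos: [0.6942, 0.0042, 0.0532]
tcp_rot: [2.49, -0.256, 1.168]
ft_force: [-6.4, -0.3, 4.4]
gripper_width: 0.003
finger_force: 3.1
time_s: 20.82
tcp_pos: [0.6981, 0.0039, 0.0533]
tcp_rot: [2.489, -0.256, 1.168]
ft_force: [-3.6, -0.3, 1.2]
gripper_width: 0.004
finger_force: 1.6
```

```bash
python3 -m jog '[{"dx":0.06,"dy":-0.005,"dz":0,"rx":0,"ry":0,"rz":0},{"dx":0.06,"dy":-0.005,"dz":0,"rx":0,"ry":0,"rz":0},{"dx":0.04,"dy":-0.003,"dz":0,"rx":0,"ry":0,"rz":0}]'
python3 -m jog '[{"dx":0.05,"dy":-0.004,"dz":0,"rx":0,"ry":0,"rz":0},{"dx":0,"dy":0,"dz":0,"rx":0,"ry":0,"rz":0}]'
```

```text
time_s: 21.07
tcp_pos: [0.7037, 0.0034, 0.0536]
tcp_rot: [2.488, -0.257, 1.169]
ft_force: [1.0, 0.3, 1.1]
gripper_width: 0.0
finger_force: 0.0
time_s: 21.23
tcp_pos: [0.7047, 0.0033, 0.0533]
tcp_rot: [2.489, -0.256, 1.168]
ft_force: [-1.5, 0.2, 2.1]
gripper_width: -0.0
finger_force: 0.9
```

```bash
python3 -m jog '[{"dx":0.05,"dy":-0.004,"dz":0,"rx":0,"ry":0,"rz":0},{"dx":0,"dy":0,"dz":0,"rx":0,"ry":0,"rz":0}]'; python3 -m jog '[{"dx":-0.2,"dy":0.016,"dz":0,"rx":0,"ry":0,"rz":0.02},{"dx":-0.4,"dy":0.03,"dz":0,"rx":0,"ry":0,"rz":0.03},{"dx":-0.5,"dy":0.04,"dz":0,"rx":0,"ry":0,"rz":0.04},{"dx":-0.5,"dy":0.04,"dz":0,"rx":0,"ry":0,"rz":0.04},{"dx":-0.5,"dy":0.04,"dz":0,"rx":0,"ry":0,"rz":0.04},{"dx":-0.5,"dy":0.04,"dz":0,"rx":0,"ry":0,"rz":0.04},{"dx":-0.5,"dy":0.04,"dz":0.1,"rx":0,"ry":0,"rz":0.04},{"dx":-0.5,"dy":0.04,"dz":0.4,"rx":0,"ry":0.1,"rz":0.04},{"dx":-0.5,"dy":0.06,"dz":0.6,"rx":0,"ry":0.1,"rz":0.04},{"dx":0,"dy":0.06,"dz":0.7,"rx":0,"ry":0.1,"rz":0.04},{"dx":0,"dy":0.06,"dz":0.7,"rx":0,"ry":0.1,"rz":0.04},{"dx":0,"dy":0.06,"dz":0.6,"rx":0,"ry":0.1,"rz":0.04},{"dx":0,"dy":0.06,"dz":0.5,"rx":0,"ry":0.1,"rz":0.04},{"dx":0,"dy":0,"dz":0,"rx":0,"ry":0,"rz":0}]'
python3 -c "
from toA import *
to([0,.277,2.36,3.142,.14,.36-3.142])
a,_=snap('side','d7')
snap('scene','s7')
E0=np.array([.6605,.008]);ex=np.array([.997,-.0776])
for n in('s7','d7'):
  P,im,d=cloud(n);hsv=cv2.cvtColor(im,cv2.COLOR_RGB2HSV);S,H=hsv[...,1],hsv[...,0]
  m=(d>0)&(abs(P[...,2]-.05)<.04)&(abs(P[...,0]-.68)<.07)&(abs(P[...,1])<.12)&(H<17)&(H>3)&(S>130);q=P[m]
  if len(q): print('face',len(q),np.percentile((q[:,:2]-E0)@ex,[3,50,97]).round(4))
"
```

```text
time_s: 21.4
tcp_pos: [0.7054, 0.0032, 0.0531]
tcp_rot: [2.49, -0.256, 1.168]
ft_force: [-10.2, 0.5, 7.5]
gripper_width: -0.004
finger_force: 4.5
time_s: 22.57
tcp_pos: [0.5848, 0.021, 0.1651]
tcp_rot: [2.534, -0.239, 1.201]
ft_force: [1.6, -0.6, 0.9]
gripper_width: -0.003
finger_force: 0.0
q [ 1.000e-03  3.290e-01  2.364e+00  3.271e+00  2.000e-01 -2.831e+00] tcp [0.5848 0.021  0.1651] ft [ 1.6 -0.6  0.9] t 22.5667
shift [-0.11  0.3   0.52] rot [-0.3   0.04  0.88]
face 196 [0.0443 0.0463 0.0485]
face 475 [0.0451 0.0462 0.0476]
```

The drawer is home: I felt the hard stop, and the face measures 45 mm behind the board edge. Next I reverse the wrist crossing.

```bash
python3 -m jog '[{"dx":-0.04,"dy":0.1,"dz":0.17,"rx":-0.1,"ry":0.01,"rz":0.29},{"dx":-0.04,"dy":0.1,"dz":0.17,"rx":-0.1,"ry":0.01,"rz":0.29},{"dx":-0.03,"dy":0.1,"dz":0.18,"rx":-0.1,"ry":0.02,"rz":0.3},{"dx":-0.02,"dy":0.27,"dz":-0.01,"rx":0.21,"ry":0.02,"rz":0.14},{"dx":-0.06,"dy":0.27,"dz":-0.03,"rx":0.21,"ry":0.06,"rz":0.13},{"dx":-0.09,"dy":0.25,"dz":-0.05,"rx":0.19,"ry":0.10,"rz":0.13},{"dx":-0.13,"dy":0.23,"dz":-0.07,"rx":0.18,"ry":0.13,"rz":0.12},{"dx":-0.16,"dy":0.21,"dz":-0.09,"rx":0.16,"ry":0.16,"rz":0.11},{"dx":-0.18,"dy":0.18,"dz":-0.10,"rx":0.13,"ry":0.19,"rz":0.09},{"dx":-0.20,"dy":0.14,"dz":-0.11,"rx":0.11,"ry":0.21,"rz":0.08},{"dx":-0.22,"dy":0.10,"dz":-0.12,"rx":0.08,"ry":0.23,"rz":0.06},{"dx":-0.23,"dy":0.06,"dz":-0.13,"rx":0.04,"ry":0.24,"rz":0.04},{"dx":-0.24,"dy":0.02,"dz":-0.13,"rx":0.01,"ry":0.25,"rz":0.02}]' >/dev/null
python3 -c "
from toA import *
to([0,.277,2.36,1.571,.14,.36-1.571])
to([0,.277,2.36,0,.14,.36])"
```

```text
q [-0.004  0.296  2.358  1.622  0.144 -1.266] tcp [0.532  0.0824 0.1497] ft [-0.   0.8 -0.1] t 23.75
shift [ 0.12 -0.01  0.19] rot [-0.02 -0.11 -0.01]
q [-0.004  0.296  2.358  1.622  0.144 -1.266] tcp [0.532  0.0824 0.1497] ft [-0.   0.8 -0.1] t 23.75
shift [-1.4  -1.75 -0.65] rot [-1.48  1.49 -0.68]
```

```bash
python3 -m jog '[{"dx":-0.24,"dy":-0.02,"dz":-0.13,"rx":-0.03,"ry":0.25,"rz":0.01},{"dx":-0.23,"dy":-0.06,"dz":-0.13,"rx":-0.06,"ry":0.24,"rz":-0.01},{"dx":-0.22,"dy":-0.10,"dz":-0.12,"rx":-0.09,"ry":0.23,"rz":-0.03},{"dx":-0.20,"dy":-0.14,"dz":-0.11,"rx":-0.12,"ry":0.21,"rz":-0.05},{"dx":-0.18,"dy":-0.18,"dz":-0.10,"rx":-0.15,"ry":0.19,"rz":-0.06},{"dx":-0.16,"dy":-0.21,"dz":-0.09,"rx":-0.18,"ry":0.16,"rz":-0.08},{"dx":-0.13,"dy":-0.23,"dz":-0.07,"rx":-0.20,"ry":0.13,"rz":-0.09},{"dx":-0.09,"dy":-0.25,"dz":-0.05,"rx":-0.21,"ry":0.10,"rz":-0.10},{"dx":-0.06,"dy":-0.27,"dz":-0.03,"rx":-0.22,"ry":0.06,"rz":-0.10},{"dx":-0.02,"dy":-0.27,"dz":-0.01,"rx":-0.23,"ry":0.02,"rz":-0.11}]' >/dev/null
python3 -c "
from toA import *
o=manip.observe();Rc=R.from_euler('xyz',o['tcp_rot']);print(o['joint_positions'].round(3),o['tcp_pos'].round(3))
yaw0=1.24
print(((R.from_euler('xyz',[np.pi,0,yaw0])*Rc.inv()).as_rotvec(degrees=True)/5).round(2))
print((np.array([.66,-.12,.36])-o['tcp_pos'])/.03)"
```

```text
[-1.000e-03  2.970e-01  2.358e+00 -1.300e-02  1.330e-01  3.730e-01] [0.485 0.029 0.124]
[-0.04  4.06  0.34]
[ 5.81862519 -4.97473583  7.85281919]
```

```bash
python3 -m jog '[{"dx":0,"dy":0,"dz":0.3,"rx":0,"ry":0.45,"rz":0.04},{"dx":0,"dy":0,"dz":0.6,"rx":0,"ry":0.45,"rz":0.04},{"dx":0,"dy":0,"dz":0.7,"rx":0,"ry":0.45,"rz":0.04},{"dx":0,"dy":0,"dz":0.7,"rx":0,"ry":0.45,"rz":0.04},{"dx":0,"dy":0,"dz":0.7,"rx":0,"ry":0.45,"rz":0.04},{"dx":0,"dy":0,"dz":0.7,"rx":0,"ry":0.45,"rz":0.04},{"dx":0,"dy":0,"dz":0.7,"rx":0,"ry":0.45,"rz":0.04},{"dx":0,"dy":0,"dz":0.7,"rx":0,"ry":0.45,"rz":0.04},{"dx":0,"dy":0,"dz":0.7,"rx":0,"ry":0.45,"rz":0},{"dx":0,"dy":0,"dz":0.7,"rx":0,"ry":0,"rz":0},{"dx":0,"dy":0,"dz":0.7,"rx":0,"ry":0,"rz":0},{"dx":0,"dy":0,"dz":0.6,"rx":0,"ry":0,"rz":0}]' 60 >/dev/null; python3 -m jog '[{"dx":0.34,"dy":-0.29,"dz":0,"rx":0,"ry":0,"rz":0.95},{"dx":0.34,"dy":-0.29,"dz":0,"rx":0,"ry":0,"rz":0.95},{"dx":0.34,"dy":-0.29,"dz":0,"rx":0,"ry":0,"rz":0.95},{"dx":0.34,"dy":-0.29,"dz":0,"rx":0,"ry":0,"rz":0.95},{"dx":0.34,"dy":-0.29,"dz":0,"rx":0,"ry":0,"rz":0.95},{"dx":0.34,"dy":-0.29,"dz":0,"rx":0,"ry":0,"rz":0.95},{"dx":0.34,"dy":-0.29,"dz":0,"rx":0,"ry":0,"rz":0.95},{"dx":0.34,"dy":-0.29,"dz":0,"rx":0,"ry":0,"rz":0.95},{"dx":0.34,"dy":-0.29,"dz":0,"rx":0,"ry":0,"rz":0.95},{"dx":0.34,"dy":-0.29,"dz":0,"rx":0,"ry":0,"rz":0.95},{"dx":0.34,"dy":-0.29,"dz":0,"rx":0,"ry":0,"rz":0.95},{"dx":0.34,"dy":-0.29,"dz":0,"rx":0,"ry":0,"rz":0.95},{"dx":0.34,"dy":-0.29,"dz":0,"rx":0,"ry":0,"rz":0.95},{"dx":0.34,"dy":-0.29,"dz":0,"rx":0,"ry":0,"rz":0.95},{"dx":0.34,"dy":-0.29,"dz":0,"rx":0,"ry":0,"rz":0.95},{"dx":0.34,"dy":-0.29,"dz":0,"rx":0,"ry":0,"rz":0.95},{"dx":0.34,"dy":-0.29,"dz":0,"rx":0,"ry":0,"rz":0.95},{"dx":0,"dy":0,"dz":0,"rx":0,"ry":0,"rz":0},{"dx":0,"dy":0,"dz":0,"rx":0,"ry":0,"rz":0}]'
python3 -c "
from toA import *
o=manip.observe();print(o['joint_positions'].round(3))
a,d=snap('wrist','w8')
P,im,d=cloud('w8');hsv=cv2.cvtColor(im,cv2.COLOR_RGB2HSV);H,S=hsv[...,0],hsv[...,1]
m=(d>0)&((H<6)|(H>174))&(S>150)&(P[...,2]>.254)&(P[...,2]<.27);q=P[m];print(len(q),q.mean(0),cv2.minAreaRect((q[:,:2]*1000).astype(np.float32)))
pts=cv2.boxPoints(cv2.minAreaRect((q[:,:2]*1000).astype(np.float32)));v,u=np.nonzero(m);print(u.mean(),v.mean())
"
```

```text
time_s: 27.17
tcp_pos: [0.6602, -0.1184, 0.358]
tcp_rot: [3.138, -0.012, 2.644]
ft_force: [-0.8, 1.2, 0.0]
gripper_width: 0.706
finger_force: 0.0
[-0.226  0.424  1.356  0.007  1.372 -1.301]
1165 [ 0.68125214 -0.13658728  0.2603172 ] ((682.9140625, -137.89710998535156), (14.626832962036133, 61.13376235961914), 61.532135009765625)
248.86351931330472 221.2772532188841
```

View pics/w8.png

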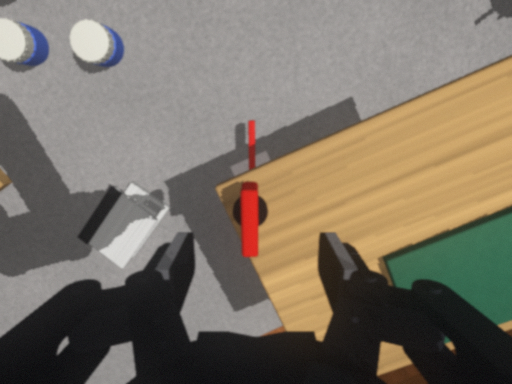

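The wrist view shows the red wing at (249,220), aligned with the image's vertical and midway between the fingers; the arm shows at (251,145). I shift, descend and grip.

```bash
python3 -m jog '[{"dx":0.26,"dy":-0.2,"dz":-0.2,"rx":0,"ry":0,"rz":0},{"dx":0.26,"dy":-0.2,"dz":-0.4,"rx":0,"ry":0,"rz":0},{"dx":0.26,"dy":-0.19,"dz":-0.5,"rx":0,"ry":0,"rz":0},{"dx":0,"dy":0,"dz":-0.6,"rx":0,"ry":0,"rz":0},{"dx":0,"dy":0,"dz":-0.6,"rx":0,"ry":0,"rz":0},{"dx":0,"dy":0,"dz":-0.5,"rx":0,"ry":0,"rz":0},{"dx":0,"dy":0,"dz":-0.4,"rx":0,"ry":0,"rz":0},{"dx":0,"dy":0,"dz":-0.3,"rx":0,"ry":0,"rz":0},{"dx":0,"dy":0,"dz":-0.1,"rx":0,"ry":0,"rz":0},{"dx":0,"dy":0,"dz":0,"rx":0,"ry":0,"rz":0}]' && python3 -m jog '[{"dx":0,"dy":0,"dz":0,"rx":0,"ry":0,"rz":0},{"dx":0,"dy":0,"dz":0,"rx":0,"ry":0,"rz":0},{"dx":0,"dy":0,"dz":0,"rx":0,"ry":0,"rz":0},{"dx":0,"dy":0,"dz":0,"rx":0,"ry":0,"rz":0},{"dx":0,"dy":0,"dz":0,"rx":0,"ry":0,"rz":0},{"dx":0,"dy":0,"dz":0,"rx":0,"ry":0,"rz":0},{"dx":0,"dy":0,"dz":0,"rx":0,"ry":0,"rz":0},{"dx":0,"dy":0,"dz":0,"rx":0,"ry":0,"rz":0}]' 5 25
```

```text
time_s: 28.05
tcp_pos: [0.6845, -0.1358, 0.2515]
tcp_rot: [3.137, -0.008, 2.647]
ft_force: [-0.1, 0.0, 1.3]
gripper_width: 0.701
finger_force: 0.0
time_s: 28.72
tcp_pos: [0.6849, -0.1358, 0.2527]
tcp_rot: [3.136, -0.007, 2.647]
ft_force: [-0.4, -0.2, 1.3]
gripper_width: 0.059
finger_force: 0.7
```

```bash
python3 -c "
from h import *
o=manip.observe();print(o['tcp_pos'],o['gripper_width'],o['finger_force'],o['ft_force'])
a,_=snap('wrist','w9');b,_=snap('side','d9')
cv2.imwrite('pics/c9.png',np.hstack([cv2.resize(a[150:384,100:412],(400,300)),cv2.resize(b[80:200,140:300],(400,300),interpolation=2)])[:,:,::-1])"
```

```text
[ 0.68485683 -0.13583429  0.25270702] 0.05936355619917464 0.6741910829632047 [-0.44487341 -0.23090407  1.28750547]
```

View pics/c9.png

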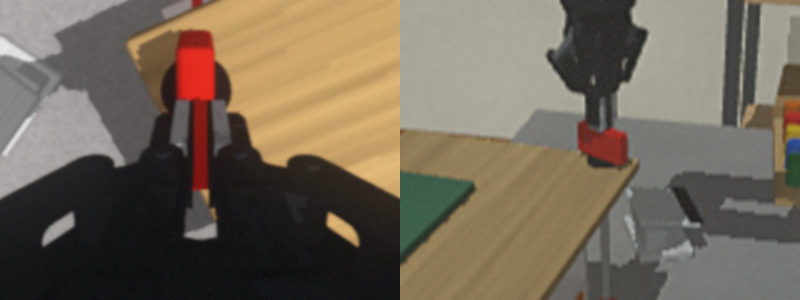

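The crop shows the shut tips sitting at or above the wing's top edge (side crop 598,120), so they closed over it rather than on it. I open, go lower and grip again.

```bash
python3 -m jog '[{"dx":0,"dy":0,"dz":0,"rx":0,"ry":0,"rz":0},{"dx":0,"dy":0,"dz":0,"rx":0,"ry":0,"rz":0},{"dx":0,"dy":0,"dz":0,"rx":0,"ry":0,"rz":0},{"dx":0,"dy":0,"dz":0,"rx":0,"ry":0,"rz":0},{"dx":0,"dy":0,"dz":-0.1,"rx":0,"ry":0,"rz":0},{"dx":0,"dy":0,"dz":-0.15,"rx":0,"ry":0,"rz":0},{"dx":0,"dy":0,"dz":-0.15,"rx":0,"ry":0,"rz":0},{"dx":0,"dy":0,"dz":0,"rx":0,"ry":0,"rz":0}]' 50 && python3 -m jog '[{"dx":0,"dy":0,"dz":0,"rx":0,"ry":0,"rz":0},{"dx":0,"dy":0,"dz":0,"rx":0,"ry":0,"rz":0},{"dx":0,"dy":0,"dz":0,"rx":0,"ry":0,"rz":0},{"dx":0,"dy":0,"dz":0,"rx":0,"ry":0,"rz":0},{"dx":0,"dy":0,"dz":0,"rx":0,"ry":0,"rz":0},{"dx":0,"dy":0,"dz":0,"rx":0,"ry":0,"rz":0},{"dx":0,"dy":0,"dz":0,"rx":0,"ry":0,"rz":0}]' 0 30
```

```text
time_s: 29.48
tcp_pos: [0.6842, -0.1357, 0.2391]
tcp_rot: [3.137, -0.009, 2.647]
ft_force: [-0.8, -0.0, -0.2]
gripper_width: 0.581
finger_force: 0.0
time_s: 30.07
tcp_pos: [0.6841, -0.1372, 0.2409]
tcp_rot: [3.138, -0.007, 2.647]
ft_force: [-5.4, -9.7, 2.2]
gripper_width: 0.165
finger_force: 34.1
```

```bash
python3 -m jog '[{"dx":-0.02,"dy":-0.04,"dz":0,"rx":0,"ry":0,"rz":-0.3},{"dx":0,"dy":0,"dz":0,"rx":0,"ry":0,"rz":-0.6},{"dx":0,"dy":0,"dz":0,"rx":0,"ry":0,"rz":-0.7},{"dx":0,"dy":0,"dz":0,"rx":0,"ry":0,"rz":-0.7},{"dx":0,"dy":0,"dz":0,"rx":0,"ry":0,"rz":-0.7},{"dx":0,"dy":0,"dz":0,"rx":0,"ry":0,"rz":-0.7},{"dx":0,"dy":0,"dz":0,"rx":0,"ry":0,"rz":-0.7},{"dx":0,"dy":0,"dz":0,"rx":0,"ry":0,"rz":-0.7},{"dx":0,"dy":0,"dz":0,"rx":0,"ry":0,"rz":-0.7}]' && python3 -c "
from h import *
o=manip.observe();print(o['moment'].round(2))" && python3 -m jog '[{"dx":0,"dy":0,"dz":0,"rx":0,"ry":0,"rz":-0.7},{"dx":0,"dy":0,"dz":0,"rx":0,"ry":0,"rz":-0.7},{"dx":0,"dy":0,"dz":0,"rx":0,"ry":0,"rz":-0.7},{"dx":0,"dy":0,"dz":0,"rx":0,"ry":0,"rz":-0.7},{"dx":0,"dy":0,"dz":0,"rx":0,"ry":0,"rz":-0.7},{"dx":0,"dy":0,"dz":0,"rx":0,"ry":0,"rz":-0.7},{"dx":0,"dy":0,"dz":0,"rx":0,"ry":0,"rz":-0.7},{"dx":0,"dy":0,"dz":0,"rx":0,"ry":0,"rz":-0.7},{"dx":0,"dy":0,"dz":0,"rx":0,"ry":0,"rz":-0.6},{"dx":0,"dy":0,"dz":0,"rx":0,"ry":0,"rz":-0.4},{"dx":0,"dy":0,"dz":0,"rx":0,"ry":0,"rz":0}]' && python3 -c "
from h import *
o=manip.observe();print(o['moment'].round(2))"
```

```text
time_s: 30.82
tcp_pos: [0.6844, -0.1371, 0.2409]
tcp_rot: [3.136, -0.006, 2.137]
ft_force: [-0.1, -0.5, 0.3]
gripper_width: 0.166
finger_force: 33.9
[-0.02 -0.12  0.02]
time_s: 31.73
tcp_pos: [0.685, -0.137, 0.2409]
tcp_rot: [3.135, -0.007, 1.563]
ft_force: [5.7, 0.6, 0.0]
gripper_width: 0.166
finger_force: 33.7
[ 0.08 -0.88 -0.05]
```

```bash
python3 -m jog '[{"dx":0,"dy":0,"dz":0,"rx":0,"ry":0,"rz":-0.3},{"dx":0,"dy":0,"dz":0,"rx":0,"ry":0,"rz":-0.3},{"dx":0,"dy":0,"dz":0,"rx":0,"ry":0,"rz":-0.2},{"dx":0,"dy":0,"dz":0,"rx":0,"ry":0,"rz":0}]' && python3 -c "
from h import *
o=manip.observe();print(o['moment'].round(2))" && python3 -m jog '[{"dx":0,"dy":0,"dz":0,"rx":0,"ry":0,"rz":-0.3},{"dx":0,"dy":0,"dz":0,"rx":0,"ry":0,"rz":-0.3},{"dx":0,"dy":0,"dz":0,"rx":0,"ry":0,"rz":0}]' && python3 -c "
from h import *
o=manip.observe();print(o['moment'].round(2))"
```

```text
time_s: 32.07
tcp_pos: [0.685, -0.137, 0.2409]
tcp_rot: [3.135, -0.007, 1.495]
ft_force: [5.3, 1.8, -0.6]
gripper_width: 0.16
finger_force: 33.7
[ 0.09 -0.95 -0.05]
time_s: 32.32
tcp_pos: [0.685, -0.137, 0.241]
tcp_rot: [3.135, -0.007, 1.443]
ft_force: [5.0, 0.8, -0.9]
gripper_width: 0.164
finger_force: 41.7
[ 0.04 -0.87  0.97]
```

The moment rose to about 1 N m, so the knob is at its stop. I release it, lift clear and check.

```bash
python3 -m jog '[{"dx":0,"dy":0,"dz":0,"rx":0,"ry":0,"rz":0},{"dx":0,"dy":0,"dz":0,"rx":0,"ry":0,"rz":0},{"dx":0,"dy":0,"dz":0,"rx":0,"ry":0,"rz":0},{"dx":0,"dy":0,"dz":0,"rx":0,"ry":0,"rz":0},{"dx":0,"dy":0,"dz":0.3,"rx":0,"ry":0,"rz":0},{"dx":0,"dy":0,"dz":0.6,"rx":0,"ry":0,"rz":0},{"dx":0,"dy":0,"dz":0.7,"rx":0,"ry":0,"rz":0},{"dx":0,"dy":0,"dz":0.7,"rx":0,"ry":0,"rz":0},{"dx":0,"dy":0,"dz":0.7,"rx":0,"ry":0,"rz":0},{"dx":-0.6,"dy":0,"dz":0.6,"rx":0,"ry":0,"rz":0},{"dx":-0.8,"dy":-0.3,"dz":0.2,"rx":0,"ry":0,"rz":0},{"dx":-0.8,"dy":-0.4,"dz":0,"rx":0,"ry":0,"rz":0},{"dx":-0.5,"dy":-0.4,"dz":0,"rx":0,"ry":0,"rz":0},{"dx":0,"dy":0,"dz":0,"rx":0,"ry":0,"rz":0},{"dx":0,"dy":0,"dz":0,"rx":0,"ry":0,"rz":0}]' 50
python3 -c "
from h import *
a,_=snap('scene','s10');b,_=snap('side','d10')
E0=np.array([.6605,.008]);ex=np.array([.997,-.0776])
for n in('s10','d10'):
  P,im,d=cloud(n);hsv=cv2.cvtColor(im,cv2.COLOR_RGB2HSV);H,S=hsv[...,0],hsv[...,1]
  m=(d>0)&((H<6)|(H>174))&(S>150)&(P[...,2]>.25)&(P[...,2]<.27)&(P[...,0]>.6)&(P[...,0]<.8)&(abs(P[...,1]+.13)<.06);q=P[m];print('wing',len(q),cv2.minAreaRect((q[:,:2]*1000).astype(np.float32)),np.degrees(np.arctan2(*np.linalg.svd(q[:,:2]-q[:,:2].mean(0))[2][0][::-1])))
  m=(d>0)&(abs(P[...,2]-.05)<.04)&(abs(P[...,0]-.68)<.07)&(abs(P[...,1])<.12)&(H<17)&(H>3)&(S>130);q=P[m]
  if len(q): print('face',len(q),np.percentile((q[:,:2]-E0)@ex,[3,50,97]).round(4))
cv2.imwrite('pics/c10.png',np.hstack([cv2.resize(x,(400,300),interpolation=2) for x in(a[80:320,110:430],b[60:384])])[:,:,::-1])"
```

```text
time_s: 33.57
tcp_pos: [0.6028, -0.1706, 0.3557]
tcp_rot: [3.135, -0.007, 1.441]
ft_force: [0.5, -0.6, 0.2]
gripper_width: 0.585
finger_force: 0.0
wing 73 ((684.1738891601562, -131.78614807128906), (57.862396240234375, 14.80307388305664), 85.56694030761719) 85.62404336524298
face 205 [0.0404 0.0462 0.0483]
wing 59 ((684.289306640625, -131.947998046875), (53.70958709716797, 12.308141708374023), 83.43617248535156) 82.33832308986297
face 486 [0.0425 0.0462 0.0476]
```

View pics/c10.png

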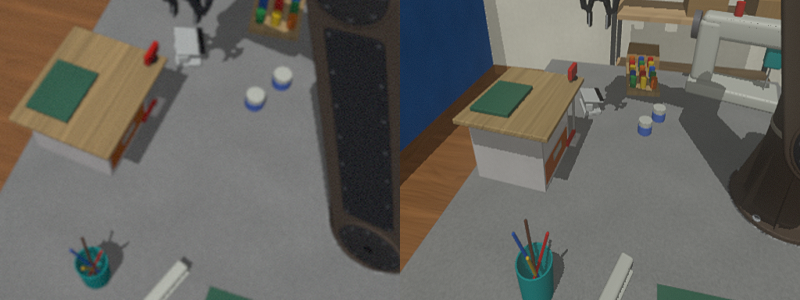

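The drawer is home, with its face in line with the unit. The red wing (150,52 in the left crop) lies along the unit's y at 85.6°, and the arm bars the face at (150,110). The cup, stapler, punch and other two tubs are where they were.

```bash
python3 -c "
from plant import manip
print(manip.sign_off())"
```

```text
the job is handed in; nothing more can be done
None
```

The job is handed in at about 34 s: the tub was upright in the front bay when I let go of it, the drawer is fully home, the red knob is turned clockwise to its stop so its arm bars the drawer, and the cup, stapler and punch were not touched.

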